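# Release the drawer with the rod, nest the beakers in it, shut it

### The arm

A 6-joint arm with a two-finger parallel gripper is mounted at the origin on the work surface. World frame = base frame: x ahead of the robot, y to its left, z up, the work surface at z = 0. Lengths are in m, angles in rad, forces in N, time in s.
With the tool pointing down it reaches from about 0.375 to 0.825 m from the base axis. Payload 5.5 kg.
Tool frame: the origin (TCP) lies midway between the tips of the shut fingers; the grasp point (between the pads) lies 19 mm behind it; z points along the fingers, y is the line along which they close (so a half turn about z gives the same grasp; the last joint's range is limited). The gripper opens to 85 mm and grips with 20 to 120 N. Pads are 22 mm wide; open, the fingers measure 114 mm over their backs; the gripper's body (76 mm by 85 mm) begins 54 mm behind the grasp point. The pads swing forward as they close: fully open they stand 13 mm farther back than shut.
Start: joints at [-1.272, 0.314, -0.047, 1.21, 0, 1.571], TCP at [0.177, -0.573, 0.231] pointing down, gripper open.
Joint ranges: [-2.67, 2.67], [-0.69, 1.73], [-1.03, 1.25], [-2.08, 2.16], [-1.42, 1.45], [-3.14, 3.14]. Speed limits (rad/s): [2.39, 2.39, 3.01, 3.14, 3.14, 3.14].

### API

Orientations are given as a unit quaternion [x, y, z, w].
In Python, from station import bot gives the robot as it stands.
- The arm moves only by the shell command python3 -m jog 'ROWS' [OPENING]. ROWS is JSON, a list that holds one entry, the list of rows, each a list of 4 numbers: the shift along the tool's x, y, z in cm, then the turn about the tool's z in rad. A call has exactly 5 rows; each row shifts and turns the commanded pose from where the row before left it, along the tool's axes as they then stand; what a row does not reach is not made up. A row lasts 1/10 s, in which the tool goes at most 50 mm and 8.59 degrees, less where a joint would pass 70% of its speed; a pose out of reach is approached as far as the arm can. A call with a gripper value outside its range is refused whole. OPENING is the closure, from -1 (fully open) to 1 (shut), set as the call begins (- or left out, the last holds). The fingers move at their own pace and stop on an object; the grip force is fixed at half the most. Time passes only in rows, so rows that do not move let the fingers close, or fill a call up. It gives the time, the measured TCP pose, the force, the opening and the grip force at its end, in the units of the state.
- bot.observe(): the state, without advancing time (a new reading comes with each control period).
- bot.get_image(name): name is "scene" or "side" or "wrist"; returns a dict with "image" (400x640x3 uint8, red, green, blue), "intrinsics" (3x3 intrinsics, pixels), "k1" (the pictures are not rectified: a ray, as slopes to the right and down, at radius r is drawn at 1 + k1 r^2 times it, then the intrinsics apply), "T" (4x4, takes a point from camera to world coordinates). Camera axes: x right, y up, looking along -z (the intrinsics and any distortion apply to the point x, -y, -z); pixel columns grow to the right and rows downward; lengths in m; the calibration is good to about 2 mm. A picture is of the moment at which its call begins. There is no depth.
- bot.close_job(): hands the job in; it is judged then, once.
The state is a dict: "time_s": time; "q": joint angles; "joint_velocities": joint speeds; "effort": joint torques, N m; "position": TCP position; "eef_rot": TCP orientation; "force": force on the tool from outside, world axes, zero at the start; "moment": the same for the moment, N m; "gripper_width": opening from 0.0 (shut) to 1.0 (fully open); "gripper_force": force on a finger pad.
Only numpy, scipy, OpenCV 4.12 (cv2) and the standard library are available. Lean on these libraries where they do the work, as an engineer would, in place of code of your own. Each camera call takes 0.05 s, during which the arm holds its last target. There are 200 camera calls.

### The job

Put the clean beakers away: take the orange-handled release rod from its stand and push it down through the slot in the cabinet's roof onto the hidden latch tab, so that the drawer springs open, and put the rod back in its stand. Nest all the beakers that are there, upside down as they are, on the drawer floor in size order, each larger one over the smaller ones, then push the drawer shut until it latches. Leave the bottle, the jar and the book where they are.

Things in the scene. Friction and masses are not known exactly. Their poses are not given: they have to be found in the camera images.
- cabinet: Low white steel cabinet, fixed, 150 (x) by 230 (y) by 79 mm high; origin at the centre of its underside on the table, x from its front (which faces the robot) to its back. The drawer's blue front takes the part of its front from y = -113 to +33 mm and stands 12 mm proud of it; the slot is in the roof over the other part
- slot (a point): Centre of the slot in the cabinet's roof, on the roof's upper face (79 mm above the table), framed in black with a red dot behind it (a separate mark, not the tab). The slot is 26 mm long (cabinet x) and 13 mm wide (cabinet y); the roof is 6 mm thick. The flat latch tab, 34 by 30 mm, lies hidden right under it, its top 18 mm below the roof's upper face
- latch (a joint): How far the hidden tab is pressed down, m: 0 at rest, 0.012 at its stop; a spring pushes it back with 2.5 N at rest to 5.5 N at the stop. Pressed to 0.010 or more it surely releases the drawer. It snaps back to 0 when let go, and also when the drawer has been pushed home
- drawer (a joint): How far the drawer is out, m: 0 shut and latched, 0.125 fully out (towards the cabinet's -x). Released, it springs out in about a second; a spring of 1.5 N (out) to 4 N (in) keeps it out. To shut it, push its blue front towards the cabinet's +x, past 0 to about -0.005 (stop at -0.008; about 10 N near the end); let go, it returns to 0, held by the latch
- drawer_floor (a point): Centre of the drawer's inner floor, on its upper face (10 mm above the table), moving with the drawer; axes as the cabinet's. Inside it is 121 mm (x) by 132 mm (y); side and back walls rise 25 mm above the floor; the front panel (-x) is 12 mm thick and rises 56 mm above it. Inside the cabinet 63 mm are free above the floor; fully out, the cabinet front is 64 mm behind this point
- drawer_front (a point): Centre of the outer face of the drawer's blue front panel (146 mm wide in y, 56 mm high, centre 38 mm above the table), moving with the drawer; a push on it shuts the drawer
- rod: Release rod, loose: steel shaft 8 mm in diameter and 55 mm long below an orange round handle 20 mm in diameter and 60 mm long. Origin at the shaft's tip, z up along the rod: the handle runs from z = 55 to 115 mm. It weighs 60 g. It stands upright in the stand with the handle's lower end on the stand's top
- rod_tip (a point): Tip of the rod's steel shaft (same point as the origin of the rod)
- stand: Aluminium block, fixed, 60 by 60 by 65 mm high, with a round hole 14 mm wide and 60 mm deep in its top, in the middle; origin at the centre of its underside. With the rod home the rod's origin is 10 mm above this origin
- bottle: Bystander: clear bottle with a paper label, 60 mm wide, 150 mm high; origin at the centre of its underside
- jar: Bystander: amber jar, 60 mm wide, 80 mm high; origin at the centre of its underside
- book: Bystander: dark green book lying flat, 150 by 100 by 18 mm; origin at the centre of its underside
- beaker_xl: Blue plastic beaker, straight-walled, 68 mm outside diameter, 58 mm high, standing upside down (mouth down); walls 3 mm, so 62 mm inside, closed end on top 4 mm thick. Origin at the centre of the mouth, its lower face; z up to the closed end. Starts on the paper-thin green drying mat on the table. May be absent
- beaker_l: White plastic beaker, straight-walled, 54 mm outside diameter, 49 mm high, standing upside down (mouth down); walls 3 mm, so 48 mm inside, closed end on top 4 mm thick. Origin at the centre of the mouth, its lower face; z up to the closed end. Starts on the paper-thin green drying mat on the table. May be absent
- beaker_m: Yellow plastic beaker, straight-walled, 40 mm outside diameter, 40 mm high, standing upside down (mouth down); walls 3 mm, so 34 mm inside, closed end on top 4 mm thick. Origin at the centre of the mouth, its lower face; z up to the closed end. Starts on the paper-thin green drying mat on the table. May be absent
- beaker_s: Red plastic beaker, straight-walled, 26 mm outside diameter, 28 mm high, standing upside down (mouth down); walls 3 mm, so 20 mm inside, closed end on top 4 mm thick. Origin at the centre of the mouth, its lower face; z up to the closed end. Starts on the paper-thin green drying mat on the table. May be absent
Mind the look-alikes: they are no part of the job. Several things have the shape of the beaker_xl; the one meant has the colours described above.

How it is judged:
On the way, in this order (a step that is already met when the one before it is completed fails the run):
1. the rod's tip, through the slot, presses the hidden tab (tab down more than 4 mm) (value of joint latch above 0.004 m and z of rod_tip in the frame of slot below -0.02 m and horizontal distance between rod_tip and slot below 0.016 m).
2. the drawer has sprung open (more than 100 mm) (value of joint drawer above 0.1 m), for 0.1 s.
3. all the beakers stand nested, upside down, on the floor of the open drawer, and the fingers are off them (z of beaker_xl in the frame of drawer_floor between -0.004 and 0.004 m and x of beaker_xl in the frame of drawer_floor between -0.05 and 0.05 m and y of beaker_xl in the frame of drawer_floor between -0.06 and 0.06 m and angle between each of beaker_xl, beaker_l, beaker_m, beaker_s's own z axis and vertical below 0.12 rad and z of beaker_l in the frame of drawer_floor between -0.004 and 0.004 m and x of beaker_l in the frame of drawer_floor between -0.05 and 0.05 m and y of beaker_l in the frame of drawer_floor between -0.06 and 0.06 m and z of beaker_m in the frame of drawer_floor between -0.004 and 0.004 m and x of beaker_m in the frame of drawer_floor between -0.05 and 0.05 m and y of beaker_m in the frame of drawer_floor between -0.06 and 0.06 m and z of beaker_s in the frame of drawer_floor between -0.004 and 0.004 m and x of beaker_s in the frame of drawer_floor between -0.05 and 0.05 m and y of beaker_s in the frame of drawer_floor between -0.06 and 0.06 m and horizontal distance between beaker_xl and beaker_l below 0.009 m and horizontal distance between beaker_xl and beaker_m below 0.016 m and horizontal distance between beaker_xl and beaker_s below 0.023 m and horizontal distance between beaker_l and beaker_m below 0.009 m and horizontal distance between beaker_l and beaker_s below 0.016 m and horizontal distance between beaker_m and beaker_s below 0.009 m and value of joint drawer above 0.09 m and contact force between the fingers and beaker_xl below 0.1 N and contact force between the fingers and beaker_l below 0.1 N and contact force between the fingers and beaker_m below 0.1 N and contact force between the fingers and beaker_s below 0.1 N), for 0.2 s.
4. the drawer is shut and latched, the beakers nested in it (value of joint drawer between -0.004 and 0.004 m and value of joint latch below 0.002 m and z of beaker_xl in the frame of drawer_floor between -0.004 and 0.004 m and x of beaker_xl in the frame of drawer_floor between -0.05 and 0.05 m and y of beaker_xl in the frame of drawer_floor between -0.06 and 0.06 m and angle between each of beaker_xl, beaker_l, beaker_m, beaker_s's own z axis and vertical below 0.12 rad and z of beaker_l in the frame of drawer_floor between -0.004 and 0.004 m and x of beaker_l in the frame of drawer_floor between -0.05 and 0.05 m and y of beaker_l in the frame of drawer_floor between -0.06 and 0.06 m and z of beaker_m in the frame of drawer_floor between -0.004 and 0.004 m and x of beaker_m in the frame of drawer_floor between -0.05 and 0.05 m and y of beaker_m in the frame of drawer_floor between -0.06 and 0.06 m and z of beaker_s in the frame of drawer_floor between -0.004 and 0.004 m and x of beaker_s in the frame of drawer_floor between -0.05 and 0.05 m and y of beaker_s in the frame of drawer_floor between -0.06 and 0.06 m and horizontal distance between beaker_xl and beaker_l below 0.009 m and horizontal distance between beaker_xl and beaker_m below 0.016 m and horizontal distance between beaker_xl and beaker_s below 0.023 m and horizontal distance between beaker_l and beaker_m below 0.009 m and horizontal distance between beaker_l and beaker_s below 0.016 m and horizontal distance between beaker_m and beaker_s below 0.009 m), for 0.2 s.
At the end, for the whole second after the job is handed in: Drawer latched shut (within 4 mm, tab up within 2 mm); every present beaker upside down on its floor (4 mm, 0.12 rad), nested: centres within 9 mm for neighbouring sizes, 16 mm two apart, 23 mm three apart; rod upright and fully down in its stand (4 mm high, 8 mm aside); all at rest (all of step 4 and horizontal distance between rod and stand below 0.008 m and angle between rod's own z axis and vertical below 0.1 rad and z of rod in the frame of stand between 0.006 and 0.014 m and linear speed of each of beaker_xl, beaker_l, beaker_m, beaker_s, rod below 0.02 m/s); the robot touches nothing.
It fails at once if the bottle is moved more than 30 mm or tipped over (distance of bottle from where it was at the start of the episode above 0.03 m or angle between bottle's own z axis and vertical above 0.4 rad).
It fails at once if the jar is moved more than 30 mm or tipped over (distance of jar from where it was at the start of the episode above 0.03 m or angle between jar's own z axis and vertical above 0.4 rad).
It fails at once if the book is moved more than 30 mm or tipped over (distance of book from where it was at the start of the episode above 0.03 m or angle between book's own z axis and vertical above 0.4 rad).
Of beaker_xl, beaker_l, beaker_m, beaker_s only 3 to 4 are there at a start; the rules pass over those that are not, and their reading is None.
At some moment in a run one of beaker_xl, beaker_l, beaker_m may be knocked a few centimetres aside while the robot is not near it.
It also fails if it takes over 210 s, if anything falls off the work surface, if the arm or the gripper's body presses on something with over 40 N, if the wrist force passes 120 N, or if a joint passes its speed limit or range.

## Working session

There is one attempt and no reset: what is moved stays moved. The work goes in short steps, Python scripts to look and compute and a shell command to move; the robot and the scene stay as the last step left them, time stands still between calls to the robot, and variables do not carry over. Pictures are saved under pics/ and viewed, at most 17 in all, crops included, and the job is handed in when it is done.

```bash
ls; mkdir -p pics; cat > h.py <<'E'
import numpy as np, cv2
from station import bot
def shot(n,save=None):
    d=bot.get_image(n)
    if save: cv2.imwrite('pics/'+save+'.png',d['image'][:,:,::-1])
    return d
def ray(d,u,v):
    K=np.array(d['intrinsics']);a,b=(u-K[0,2])/K[0,0],(v-K[1,2])/K[1,1]
    rd=np.hypot(a,b);r=rd
    for _ in range(30): r=rd/(1+d['k1']*r*r)
    s=r/rd if rd>0 else 1
    T=np.array(d['T']);w=T[:3,:3]@np.array([a*s,-b*s,-1.0])
    return T[:3,3],w
def onz(d,u,v,z):
    o,w=ray(d,u,v);return o+w*(z-o[2])/w[2]
def proj(d,p):
    T=np.array(d['T']);c=T[:3,:3].T@(np.array(p)-T[:3,3]);x,y=c[0]/-c[2],-c[1]/-c[2]
    f=1+d['k1']*(x*x+y*y);K=np.array(d['intrinsics']);return np.array([K[0,0]*x*f+K[0,2],K[1,1]*y*f+K[1,2]])
def tri(ds,uvs):
    A=np.zeros((3,3));b=np.zeros(3)
    for d,(u,v) in zip(ds,uvs):
        o,w=ray(d,u,v);w=w/np.linalg.norm(w);P=np.eye(3)-np.outer(w,w);A+=P;b+=P@o
    return np.linalg.solve(A,b)
E
python3 - <<'E'
from h import *
np.set_printoptions(precision=4,suppress=True)
for n in('scene','side','wrist'):
    d=shot(n,n+'0');print(n,np.array(d['T'])[:3],d['k1'],np.array(d['intrinsics'])[0,0])
s=bot.observe();print(s['position'],s['eef_rot'],s['gripper_width'],s['time_s'],s['force'])
E
```

```text
pics
scene [[ 0.6838 -0.5569  0.4714  1.0744]
 [ 0.7296  0.53   -0.4322 -0.4186]
 [-0.0092  0.6395  0.7688  0.9393]] -0.11039888836568357 446.9352537827451
side [[-0.9831  0.0982 -0.1543  0.3741]
 [-0.1829 -0.5013  0.8457  0.9458]
 [ 0.0057  0.8597  0.5108  0.6215]] 0.01880569973988963 432.05260094091506
wrist [[ 0.2945  0.9066  0.3022  0.254 ]
 [-0.9556  0.2798  0.092  -0.5482]
 [-0.0011 -0.3159  0.9488  0.373 ]] -0.014016947413839433 284.74462757315194
[ 0.1765 -0.573   0.2306] [ 0.9889  0.1488 -0.0001 -0.0007] 0.997865090130776 0.15 [ 0.1377 -0.0621  0.3359]
```

View pics/scene0.png

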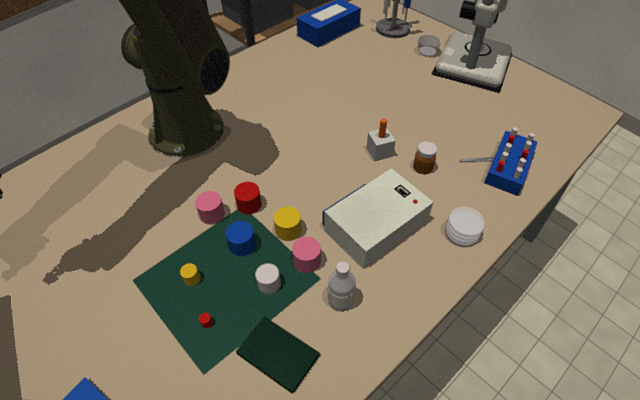

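View pics/side0.png

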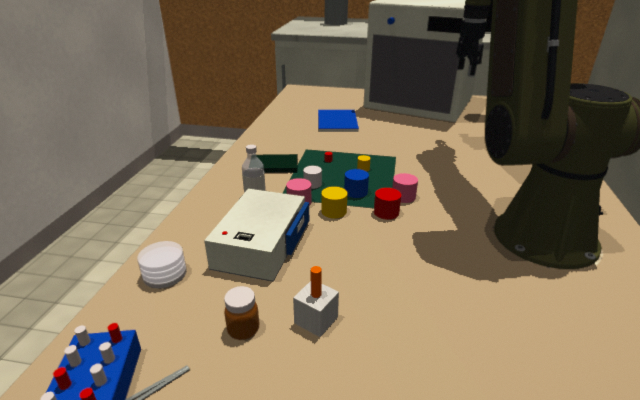

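All four beakers are on the mat: xl blue at scene (240,238), l white (267,278), m yellow (190,274), s red (205,320). The look-alikes (pink, red, large yellow) stand off it. The stand with the rod is at (381,140), the slot at (402,190), the bottle at (341,287) and the book at (278,353). The side view agrees.

```bash
cat >> h.py <<'E'
HS={'blue':((105,120,40),(125,255,255)),'yellow':((18,130,60),(32,255,255)),'red':((0,150,60),(6,255,255)),'orange':((5,170,80),(14,255,255)),'white':((0,0,110),(179,60,255)),'green':((65,80,15),(90,255,90))}
def blob(d,col,near,win=30,multi=False):
    hsv=cv2.cvtColor(d['image'],cv2.COLOR_RGB2HSV);m=cv2.inRange(hsv,*HS[col])
    if col=='red': m|=cv2.inRange(hsv,(174,150,60),(179,255,255))
    w=np.zeros_like(m);u,v=near;w[max(0,v-win):v+win,max(0,u-win):u+win]=255;m&=w
    m=cv2.morphologyEx(m,cv2.MORPH_CLOSE,np.ones((5,5),np.uint8))
    n,l,s,c=cv2.connectedComponentsWithStats(m);i=1+np.argmax(s[1:,4])
    k=(l==i).astype(np.uint8);cn,_=cv2.findContours(k,cv2.RETR_EXTERNAL,cv2.CHAIN_APPROX_NONE)
    h=cv2.convexHull(max(cn,key=len));M=cv2.moments(h)
    return np.array([M['m10']/M['m00'],M['m01']/M['m00']]),s[i],h[:,0]
E
python3 - <<'E'
from h import *
np.set_printoptions(precision=4,suppress=True)
A,B=shot('scene'),shot('side')
for n,c,a,b,h in[('xl','blue',(240,238),(356,184),.058),('l','white',(267,278),(313,177),.049),('m','yellow',(190,274),(364,163),.040),('s','red',(205,320),(328,157),.028)]:
    ca,sa,_=blob(A,c,a,24);cb,sb,_=blob(B,c,b,18)
    print(n,ca,sa,cb,sb,onz(A,*ca,h/2)[:2],onz(B,*cb,h/2)[:2],tri([A,B],[ca,cb]),'h/2',h/2)
ca,sa,ha=blob(A,'orange',(382,128),16);cb,sb,hb=blob(B,'orange',(316,280),20)
print('rod',sa,sb,tri([A,B],[ca,cb]),'expect z .095')
for f in(np.argmin,np.argmax): print(tri([A,B],[ha[f(ha[:,1])],hb[f(hb[:,1])]]))
cv2.imwrite('pics/cropA.png',np.hstack([cv2.resize(A['image'][160:270,310:440,::-1],None,fx=3,fy=3,interpolation=cv2.INTER_CUBIC),cv2.resize(B['image'][180:290,200:330,::-1],None,fx=3,fy=3,interpolation=cv2.INTER_CUBIC)]))
E
```

```text
xl [240.5745 237.9344] [225 221  31  35 828] [356.3497 182.6871] [345 169  24  29 604] [ 0.4771 -0.1329] [ 0.4765 -0.1343] [ 0.4768 -0.1331  0.0294] h/2 0.029
l [266.5881 273.2508] [255 263  24  21 400] [312.2276 169.4946] [303 165  19  10 133] [ 0.5973 -0.1478] [ 0.6186 -0.1995] [ 0.6093 -0.1547  0.0477] h/2 0.0245
m [189.6935 273.9509] [180 263  20  23 347] [363.5327 162.0117] [357 155  14  16 180] [ 0.4711 -0.2824] [ 0.4719 -0.2905] [ 0.472 -0.283  0.023] h/2 0.02
s [205.1667 319.9494] [199 313  13  15 151] [328.2339 156.3216] [325 152   8  10  69] [ 0.591  -0.3214] [ 0.5909 -0.3226] [ 0.591  -0.3215  0.0144] h/2 0.014
rod [379 119   8  18 103] [311 266  11  32 293] [0.4927 0.3674 0.0964] expect z .095
[0.4927 0.3679 0.1295]
[0.4931 0.3738 0.062 ]
```

View pics/cropA.png

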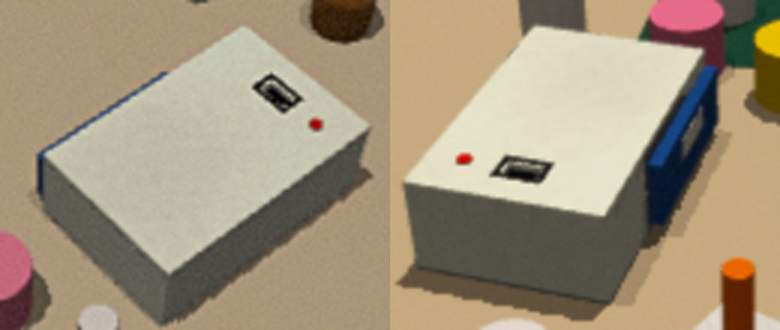

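The crop shows the roof's four corners, the black slot frame at scene (402.7,190.7) / side (244,236.3), and the blue drawer front facing the robot. I'll put these into 3D.

```bash
python3 - <<'E'
from h import *
np.set_printoptions(precision=4,suppress=True)
A,B=shot('scene'),shot('side')
a=dict(fp=(245,27),fm=(45,155),bm=(168,272),bp=(370,126),slot=(278,92));b=dict(fp=(217,215),fm=(315,50),bm=(145,27),bp=(15,183),slot=(132,169))
P={}
for k in a:
    ua=np.array(a[k])/3+(310,160)-.33;ub=np.array(b[k])/3+(200,180)-.33
    P[k]=(onz(A,*ua,.079)+onz(B,*ub,.079))/2
    print(k,tri([A,B],[ua,ub]),onz(A,*ua,.079)[:2],onz(B,*ub,.079)[:2])
x=P['bm']+P['bp']-P['fm']-P['fp'];y=P['fp']+P['bp']-P['fm']-P['bm']
print('len',np.linalg.norm(x)/2,np.linalg.norm(y)/2,'yaw',np.degrees([np.arctan2(x[1],x[0]),np.arctan2(-y[0],y[1])]))
c=sum(P[k] for k in('fp','fm','bm','bp'))/4;print('centre',c)
yaw=np.average([np.arctan2(x[1],x[0]),np.arctan2(-y[0],y[1])],weights=[.15,.23]);ca,sa=np.cos(yaw),np.sin(yaw);R=np.array([[ca,-sa],[sa,ca]])
print('yaw',yaw,'slot local',R.T@(P['slot'][:2]-c[:2]))
print('floor out',c[:2]+R@[-.075-.064,-.04])
# white l: top face and rod/stand
ca_,_,ha=blob(A,'white',(267,270),24);print('l top',onz(A,*ca_,.049)); cb_,_,hb=blob(B,'white',(313,172),18);print(onz(B,*cb_,.049))
for d,n in((A,(382,128)),(B,(316,280))):
    h=blob(d,'orange',n,20)[2]; t=h[h[:,1]<=h[:,1].min()+3].mean(0);print('rod',onz(d,*blob(d,'orange',n,20)[0],.095)[:2])
s=bot.observe();print(s['time_s'])
E
```

```text
fp [0.6038 0.2774 0.0775] [0.6065 0.2768] [0.6016 0.278 ]
fm [0.5863 0.0497 0.0775] [0.5884 0.0492] [0.5848 0.0511]
bm [0.7348 0.0395 0.0779] [0.735  0.0388] [0.7343 0.0414]
bp [0.752  0.2677 0.0772] [0.7532 0.2665] [0.7502 0.2697]
slot [0.6758 0.239  0.0794] [0.6758 0.2394] [0.6758 0.2384]
len 0.14812925491278825 0.22826412192742196 yaw [-3.7414 -4.3284]
centre [0.6692 0.1589 0.079 ]
yaw -0.07150088964748849 slot local [0.0008 0.0802]
floor out [0.5277 0.129 ]
l top [ 0.6101 -0.155   0.049 ]
[ 0.6086 -0.1524  0.049 ]
rod [0.4916 0.3681]
rod [0.4932 0.366 ]
0.35
```

```bash
cat >> h.py <<'E'
def plan(x,y,z,th=-.0715):
    s=bot.observe();p=np.array(s['position']);q=s['eef_rot'];t=2*np.arctan2(q[1],q[0])
    t=(t+np.pi)%(2*np.pi)-np.pi
    d=np.array([x,y,z])-p;c,n=np.cos(th),np.sin(th)
    print('pos',p.round(4),'th',round(t,4),'turn',round(t-th,3),'| after turn cm:',(100*np.array([c*d[0]+n*d[1],n*d[0]-c*d[1],-d[2]])).round(2),'F',np.array(s['force']).round(1),'w',round(s['gripper_width'],3),'g',round(float(np.max(s['gripper_force'])),1),'t',s['time_s'])
E
python3 - <<'E'
from h import *
A=shot('scene')
for n,c,z in[('red',(247,198),.029),('pink',(210,207),.029),('yel',(288,223),.029),('pink2',(307,255),.029),('jar',(425,158),.04),('bottle',(341,290),.06)]: print(n,onz(A,*c,z)[:2].round(3))
plan(.45,-.40,.23)
E
python3 -m jog '[[[0,0,0,0.1],[0,0,0,0.1],[0,0,0,0.1],[0,0,0,0.07],[0,0,0,0]]]' -1
python3 -c "
from h import *
plan(.50,-.35,.23)"
```

```text
red [ 0.385 -0.042]
pink [ 0.342 -0.132]
yel [ 0.523 -0.017]
pink2 [ 0.627 -0.046]
jar [0.624 0.41 ]
bottle [ 0.761 -0.066]
pos [ 0.1766 -0.5734  0.2312] th 0.2988 turn 0.37 | after turn cm: [ 26.03 -19.24   0.12] F [-0.2  0.5 -0.1] w 1.0 g 0.0 t 0.4
time_s: 0.9
position: [0.1766, -0.5734, 0.2313]
eef_rot: [0.999, -0.036, -0.0, -0.0]
force: [-0.4, -0.9, -0.9]
gripper_width: 0.995
gripper_force: 0.0
pos [ 0.1766 -0.5734  0.2313] th -0.0713 turn 0.0 | after turn cm: [ 30.66 -24.59   0.13] F [-0.4 -0.9 -0.9] w 0.995 g 0.0 t 0.9
```

```bash
python3 -m jog '[[[4,-3,0,0],[4,-3,0,0],[4,-3,0,0],[4,-3,0,0],[4,-3,0,0]]]' | head -2
python3 -m jog '[[[2.6,-3.3,0,0],[2.6,-3.3,0,0],[2.7,-3.3,0,0],[2.6,-3,0,0],[0,0,0,0]]]' | head -2
python3 -m jog '[[[0,-4.8,0,0],[0,-4.8,0,0],[0,-4.8,0,0],[0,-4.8,0,0],[0,-4.8,0,0]]]' | head -2
python3 -m jog '[[[0,-4.8,0,0],[0,-4.8,0,0],[0,-4.8,0,0],[0,-4.8,0,0],[0,-4.8,0,0]]]' | head -2
python3 -c "
from h import *
plan(.493,.3675,.20)"
```

```text
time_s: 1.4
position: [0.3882, -0.4368, 0.2315]
time_s: 1.9
position: [0.5037, -0.3134, 0.2312]
time_s: 2.4
position: [0.5175, -0.0763, 0.2315]
time_s: 2.9
position: [0.5251, 0.0661, 0.2379]
pos [0.5251 0.0661 0.2379] th 0.0749 turn 0.146 | after turn cm: [ -5.35 -29.83   3.79] F [-0.3  0.6  0.6] w 1.001 g 0.0 t 2.9
```

```bash
python3 -m jog '[[[0,0,0,0],[0,0,0,0.07],[0,0,0,0.076],[0,0,0,0],[0,0,0,0]]]' | head -2
python3 -c "
from h import *
plan(.493,.3675,.20)"
```

```text
time_s: 3.4
position: [0.5253, 0.0276, 0.2379]
pos [0.5253 0.0276 0.2379] th -0.0198 turn 0.052 | after turn cm: [ -5.65 -33.67   3.79] F [ 0.1 -0.4  0.2] w 1.0 g 0.0 t 3.4
```

```bash
python3 -m jog '[[[-0.5,-3,0.4,0.05],[-0.5,-3,0.4,0],[-0.5,-3,0.4,0],[-0.5,-3,0.4,0],[-0.5,-3,0.4,0]]]' | head -2
python3 -m jog '[[[-0.5,-3,0.4,0],[-0.5,-3,0.4,0],[-0.5,-3,0.4,0],[-0.5,-3,0.4,0],[-0.5,-3,0.4,0]]]' | head -2
python3 -m jog '[[[0,0,0,0],[0,0,0,0],[0,0,0,0],[0,0,0,0],[0,0,0,0]]]' | head -2
python3 -c "
from h import *
plan(.493,.3675,.17)
d=shot('wrist','w1')
print(proj(d,[.493,.3675,.125]))"
```

```text
time_s: 3.9
position: [0.5, 0.0953, 0.2418]
time_s: 4.4
position: [0.469, 0.1667, 0.2562]
time_s: 4.9
position: [0.4697, 0.1651, 0.2557]
pos [0.4697 0.1651 0.2557] th 0.1635 turn 0.235 | after turn cm: [  0.88 -20.35   8.57] F [-0.3  0.1 -0.5] w 1.0 g 0.0 t 4.9
[177.02303176 128.84728085]
```

View pics/w1.png

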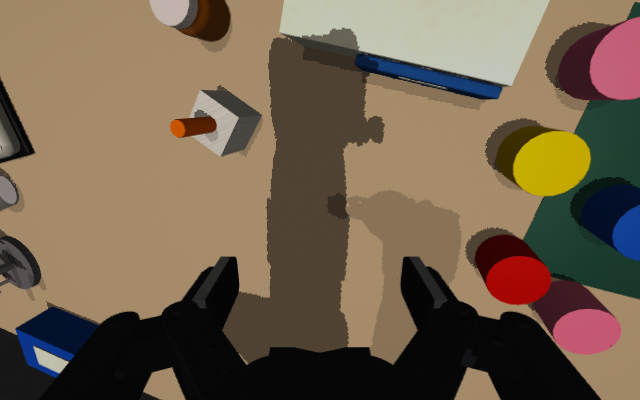

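The wrist view shows the rod top at (178,128), where it was predicted (177,129). The arm falls short and turns, so I'll check the joints.

```bash
python3 -c "
from h import *
s=bot.observe();print(np.round(s['q'],3),np.round(s['eef_rot'],3))"
```

```text
[ 0.166  0.122 -0.258  1.214  0.261  3.141] [ 0.988  0.081 -0.022 -0.129]
```

Joint 6 is at its limit, which also tilted the tool. I'll unwind to the half-turn-equivalent grasp (θ ≈ π−0.07).

```bash
python3 -m jog '[[[0,0,0,-0.14],[0,0,0,-0.14],[0,0,0,-0.14],[0,0,0,-0.14],[0,0,0,-0.14]]]' | head -3
python3 -m jog '[[[0,0,0,-0.14],[0,0,0,-0.14],[0,0,0,-0.14],[0,0,0,-0.14],[0,0,0,-0.14]]]' | head -3
python3 -m jog '[[[0,0,0,-0.14],[0,0,0,-0.14],[0,0,0,-0.14],[0,0,0,-0.14],[0,0,0,-0.14]]]' | head -3
python3 -c "
from h import *
s=bot.observe();print(np.round(s['q'],3),np.round(s['eef_rot'],3))
from scipy.spatial.transform import Rotation as R
print(R.from_quat(s['eef_rot']).as_matrix().round(3))"
```

```text
time_s: 5.45
position: [0.4697, 0.1653, 0.2558]
eef_rot: [0.899, 0.418, 0.024, -0.129]
time_s: 5.95
position: [0.4697, 0.1653, 0.2558]
eef_rot: [0.701, 0.701, 0.066, -0.113]
time_s: 6.45
position: [0.4697, 0.1653, 0.2558]
eef_rot: [0.419, 0.899, 0.101, -0.083]
[ 0.166  0.122 -0.258  1.214  0.261  1.035] [ 0.419  0.899  0.101 -0.083]
[[-0.636  0.769 -0.065]
 [ 0.736  0.629  0.251]
 [ 0.234  0.112 -0.966]]
```

The tool is tilted by q5 = 0.26 and the command follows the reached pose. The opposite joint-6 limit should undo it by symmetry, so I'll wind there.

```bash
for i in 1 2 3 4 5; do python3 -m jog '[[[0,0,0,-0.148],[0,0,0,-0.148],[0,0,0,-0.148],[0,0,0,-0.148],[0,0,0,-0.148]]]' >/dev/null; done
python3 -m jog '[[[0,0,0,-0.14],[0,0,0,-0.1],[0,0,0,-0.1],[0,0,0,-0.05],[0,0,0,0]]]' | head -3
python3 -c "
from h import *
s=bot.observe();print(np.round(s['q'],3),np.round(s['eef_rot'],3))"
python3 -m jog '[[[0,0,0,-0.05],[0,0,0,-0.05],[0,0,0,0],[0,0,0,0],[0,0,0,0]]]' | head -3
python3 -c "
from h import *
s=bot.observe();print(np.round(s['q'],3),np.round(s['eef_rot'],3))"
```

```text
time_s: 9.45
position: [0.4696, 0.1653, 0.2558]
eef_rot: [0.991, 0.035, -0.028, -0.128]
[ 0.166  0.122 -0.258  1.214  0.261 -3.049] [ 0.991  0.035 -0.028 -0.128]
time_s: 9.95
position: [0.4693, 0.1675, 0.2558]
eef_rot: [0.988, 0.083, -0.021, -0.128]
[ 0.172  0.121 -0.259  1.212  0.26  -3.14 ] [ 0.988  0.083 -0.021 -0.128]
```

```bash
Q='from h import *
s=bot.observe();print(np.round(s["q"],3),np.round(s["position"],3))'
python3 -m jog '[[[0,0,0,-0.1],[0,0,0,-0.1],[0,0,0,0],[0,0,0,0],[0,0,0,0]]]' >/dev/null;python3 -c "$Q"
python3 -m jog '[[[0,2,0,0],[0,2,0,0],[0,0,0,0],[0,0,0,0],[0,0,0,0]]]' >/dev/null; python3 -c "$Q"
```

```text
[ 0.297  0.094 -0.282  1.167  0.218 -3.14 ] [0.457 0.214 0.256]
[ 0.269  0.095 -0.298  1.15   0.202 -3.141] [0.463 0.197 0.247]
```

```bash
Q='from h import *
s=bot.observe();q=np.array(s["q"]);print(np.round(q,3),np.round(s["position"],3),q[1]-q[2]+q[3]-1.571)'
python3 -m jog '[[[0,4,0,-0.1],[0,4,0,-0.1],[0,4,0,-0.1],[0,0,0,0],[0,0,0,0]]]' >/dev/null;python3 -c "$Q"
python3 -m jog '[[[0,4,0,0],[0,4,0,0],[0,4,0,0],[0,0,0,0],[0,0,0,0]]]' >/dev/null; python3 -c "$Q"
```

```text
[ 0.383  0.066 -0.363  1.069  0.08  -3.141] [0.454 0.211 0.228] -0.07225345763976776
[ 0.297  0.073 -0.372  1.055  0.031 -3.141] [0.477 0.157 0.22 ] -0.07126783807196113
```

```bash
Q='from h import *
s=bot.observe();q=np.array(s["q"]);print(np.round(q,4),np.round(s["position"],3),q[1]-q[2]+q[3]-1.571)'
python3 -m jog '[[[0,4,0,0],[0,3,0,0],[0,0,0,0],[0,0,0,0],[0,0,0,0]]]' >/dev/null;python3 -c "$Q"
python3 -m jog '[[[0,1,0,0],[0,0,0,0],[0,0,0,0],[0,0,0,0],[0,0,0,0]]]' >/dev/null;python3 -c "$Q"
```

```text
[ 2.5060e-01  7.6100e-02 -3.7190e-01  1.0518e+00  2.5000e-03 -3.1406e+00] [0.487 0.125 0.218] -0.07122088598308918
[ 2.4360e-01  7.6300e-02 -3.7180e-01  1.0517e+00 -1.8000e-03 -3.1406e+00] [0.488 0.121 0.218] -0.07118161000993539
```

Roll is fixed. Next I unwind joint 6 to the middle, then push inward at the inner reach limit to remove the pitch of −0.07.

```bash
Q='from h import *
s=bot.observe();q=np.array(s["q"]);print(np.round(q,4),np.round(s["position"],3),q[1]-q[2]+q[3]-1.571)'
for i in 1 2 3 4; do python3 -m jog '[[[0,0,0,0.144],[0,0,0,0.144],[0,0,0,0.144],[0,0,0,0.144],[0,0,0,0.144]]]' >/dev/null; done
python3 -m jog '[[[0,0,0,0.144],[0,0,0,0.144],[0,0,0,0.144],[0,0,0,0.11],[0,0,0,0]]]' >/dev/null; python3 -c "$Q"
python3 -m jog '[[[3,0,0,0],[3,0,0,0],[3,0,0,0],[0,0,0,0],[0,0,0,0]]]' >/dev/null; python3 -c "$Q"
python3 -m jog '[[[3,0,0,0],[2,0,0,0],[0,0,0,0],[0,0,0,0],[0,0,0,0]]]' >/dev/null; python3 -c "$Q"
```

```text
[ 0.2435  0.0763 -0.3718  1.0517 -0.0018  0.2816] [0.488 0.121 0.218] -0.07118320561248082
[ 0.3073 -0.0855 -0.5463  1.038  -0.0064  0.3426] [0.398 0.124 0.213] -0.07222799139639435
[ 0.3549 -0.1742 -0.6289  1.0443 -0.0099  0.3924] [0.35  0.126 0.209] -0.07196499048940841
```

Still no limit here. The remaining 0.07 rad pitch is about the finger axis, so objects grasped upright stay upright. I'll accept it and plan with the full rotation matrix for the grasp point.

```bash
cat >> h.py <<'E'
from scipy.spatial.transform import Rotation as Rot
def plan(x,y,z,th=None,back=.019):
    """target of the grasp point; th=yaw of tool x (mod pi)"""
    s=bot.observe();R=Rot.from_quat(s['eef_rot']).as_matrix();p=np.array(s['position'])
    t=np.arctan2(R[1,0],R[0,0]);turn=0
    if th is not None: turn=(t-th+np.pi/2)%np.pi-np.pi/2
    R2=R@Rot.from_euler('z',turn).as_matrix()
    d=np.array([x,y,z])+back*R[:,2]-p
    print('pos',p.round(4),'zt',R[:,2].round(3),'yaw',round(t,3),'turn',round(turn,3),'cm',(100*R2.T@d).round(2),'F',np.array(s['force']).round(1),'w',round(s['gripper_width'],3),'g',round(float(np.max(s['gripper_force'])),1),'t',round(s['time_s'],2))
E
python3 -m jog '[[[0,0,0,0.03],[0,4,0,0],[0,4,0,0],[0,4,0,0],[0,4,0,0]]]' |head -2
python3 -c "
from h import *
plan(.493,.3675,.17,-.0715)"
```

```text
time_s: 16.95
position: [0.36, 0.2874, 0.2119]
pos [0.36   0.2874 0.2119] zt [ 0.07   0.015 -0.997] yaw 3.071 turn 0.001 cm [-12.38   8.83   7.13] F [ 1.1 -0.7  0.4] w 0.997 g 0.0 t 16.95
```

```bash
python3 -m jog '[[[-3.1,2.2,1.8,0],[-3.1,2.2,1.8,0],[-3.1,2.2,1.8,0],[-3.1,2.2,1.7,0],[0,0,0,0]]]' |head -2
python3 -c "
from h import *
plan(.493,.3675,.102,-.0715)
d=shot('wrist','w2')
for z in(.125,.065): print(proj(d,[.493,.3675,z]))
A,B=shot('scene'),shot('side')
d2=d;c,s_,h=blob(d,'orange',tuple(proj(d,[.493,.3675,.095]).astype(int)),80);print('orange',c,s_)
print(onz(d,*c,.095))"
```

```text
time_s: 17.45
position: [0.4966, 0.3673, 0.1473]
pos [0.4966 0.3673 0.1473] zt [ 0.068  0.014 -0.998] yaw 3.071 turn 0.001 cm [ 0.66 -0.09  6.4 ] F [-1.4 -0.1 -0.6] w 1.001 g 0.0 t 17.45
[317.05078765 234.29155119]
[316.30329968 199.34954171]
orange [318.57073535 236.06606943] [304 226  30  21 314]
[0.51095229 0.36766144 0.095     ]
```

View pics/w2.png

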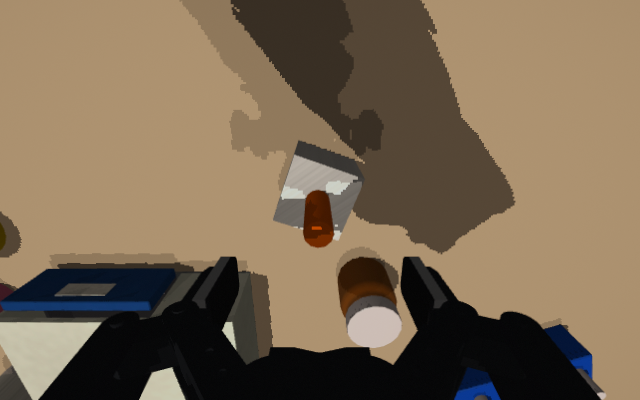

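The rod top is centred at (318,236), as predicted, and the jar is clear of the fingers. Descend and grip.

```bash
python3 -m jog '[[[0.3,-0.1,1.3,0],[0.3,0,1.3,0],[0.06,0,1.3,0],[0,0,1.3,0],[0,0,1.2,0]]]' |head -2
python3 -m jog '[[[0,0,0,0],[0,0,0,0],[0,0,0,0],[0,0,0,0],[0,0,0,0]]]' 1
python3 -m jog '[[[0,0,0,0],[0,0,0,0],[0,0,0,0],[0,0,0,0],[0,0,0,0]]]'
python3 -c "
from h import *
plan(.493,.3675,.182,-.0715)"
```

```text
time_s: 18.1
position: [0.4909, 0.3661, 0.0857]
time_s: 18.6
position: [0.4918, 0.3669, 0.0878]
eef_rot: [0.034, 0.999, 0.009, 0.035]
force: [-0.0, 0.2, 0.8]
gripper_width: 0.218
gripper_force: 58.4
time_s: 19.1
position: [0.4918, 0.3668, 0.0877]
eef_rot: [0.034, 0.999, 0.009, 0.035]
force: [-1.4, -0.3, 6.0]
gripper_width: 0.22
gripper_force: 58.4
pos [0.4918 0.3668 0.0877] zt [ 0.07   0.016 -0.997] yaw 3.073 turn 0.003 cm [-0.76  0.28 -7.49] F [-1.4 -0.3  6. ] w 0.22 g 58.4 t 19.1
```

```bash
python3 -c "
from h import *
plan(.4918,.3668,.1777,back=0)"
python3 -m jog '[[[-0.1,0,-1.8,0],[-0.1,0,-1.8,0],[-0.1,0,-1.8,0],[-0.1,0,-1.8,0],[-0.2,0,-1.8,0]]]' |head -2
python3 -c "
from h import *
plan(.6748,.2388,.1777,-.0715,back=0)"
```

```text
pos [0.4918 0.3668 0.0877] zt [ 0.07   0.016 -0.997] yaw 3.073 turn 0 cm [-0.62  0.19 -8.97] F [-1.4 -0.3  6. ] w 0.22 g 58.4 t 19.1
time_s: 19.6
position: [0.4905, 0.3642, 0.1772]
pos [0.4905 0.3642 0.1772] zt [ 0.068  0.014 -0.998] yaw 3.073 turn 0.003 cm [-19.24 -11.21   1.03] F [-0.2  0.4 -0.5] w 0.221 g 58.5 t 19.6
```

```bash
python3 -m jog '[[[-3.2,-1.87,0.17,0],[-3.2,-1.87,0.17,0],[-3.2,-1.87,0.17,0],[-3.2,-1.87,0.17,0],[-3.2,-1.87,0.17,0]]]' |head -2
python3 -m jog '[[[-3.2,-1.87,0.17,0],[0,0,0,0],[0,0,0,0],[0,0,0,0],[0,0,0,0]]]' |head -2
python3 -c "
from h import *
plan(.6748,.2388,.1777,-.0715,back=0)
A,B=shot('scene'),shot('side')
C=[]
for d in(A,B):
    u=proj(d,[.676,.239,.185]).astype(int);c,s,h=blob(d,'orange',tuple(u),30);print(c,s);C.append(c)
print('handle',tri([A,B],C))
cv2.imwrite('pics/rodslot.png',np.hstack([cv2.resize(A['image'][120:220,350:450,::-1],None,fx=4,fy=4,interpolation=cv2.INTER_CUBIC),cv2.resize(B['image'][160:260,195:295,::-1],None,fx=4,fy=4,interpolation=cv2.INTER_CUBIC)]))"
```

```text
time_s: 20.1
position: [0.6452, 0.2593, 0.177]
time_s: 20.6
position: [0.6743, 0.2405, 0.1777]
pos [0.6743 0.2405 0.1777] zt [ 0.069  0.015 -0.998] yaw 3.074 turn 0.004 cm [-0.06 -0.17  0.  ] F [ 0.1  0.3 -0.6] w 0.217 g 58.7 t 20.6
[417.14488189 160.84409449] [405 151  30  21 163]
[239.38690476 203.57142857] [235 199   9  10  62]
handle [0.67585807 0.26296189 0.17300522]
```

View pics/rodslot.png

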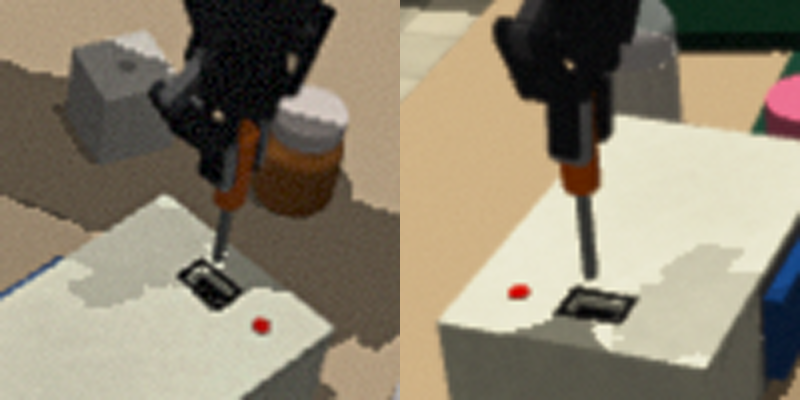

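The rod tip hovers at scene (404.1,185.1) / side (242.1,229.1). The slot is at (401.9,191.1) / (243.6,235.9).

```bash
python3 -c "
from h import *
A,B=shot('scene'),shot('side')
t=tri([A,B],[(404.1,185.1),(242.1,229.1)]);s=tri([A,B],[(401.9,191.1),(243.6,235.9)]);h=tri([A,B],[(350+230/4-.4,120+206/4-.4),(195+180/4-.4,160+190/4-.4)])
print(t,s,h,t-s)"
```

```text
[0.67660812 0.24105415 0.0985608 ] [0.67640448 0.23715548 0.0783004 ] [0.67766214 0.23942139 0.15196284] [0.00020364 0.00389867 0.02026039]
```

```bash
python3 -m jog '[[[0,-0.32,0,0],[0,0,0,0],[0.06,-0.01,0.8,0],[0.06,-0.01,0.9,0],[0.06,-0.01,0.9,0]]]' 
python3 -m jog '[[[0,0,0,0],[0,0,0,0],[0,0,0,0],[0,0,0,0],[0,0,0,0]]]'
python3 -c "
from h import *
A,B=shot('scene'),shot('side')
cv2.imwrite('pics/rodslot2.png',np.hstack([cv2.resize(A['image'][120:220,350:450,::-1],None,fx=4,fy=4,interpolation=cv2.INTER_CUBIC),cv2.resize(B['image'][160:260,195:295,::-1],None,fx=4,fy=4,interpolation=cv2.INTER_CUBIC)]))"
```

```text
time_s: 21.3
position: [0.6748, 0.2366, 0.1504]
eef_rot: [0.034, 0.999, 0.009, 0.034]
force: [-0.5, -0.0, -0.5]
gripper_width: 0.22
gripper_force: 58.7
time_s: 21.8
position: [0.6754, 0.2368, 0.1522]
eef_rot: [0.034, 0.999, 0.009, 0.035]
force: [-0.2, -0.5, -0.7]
gripper_width: 0.216
gripper_force: 58.7
```

View pics/rodslot2.png

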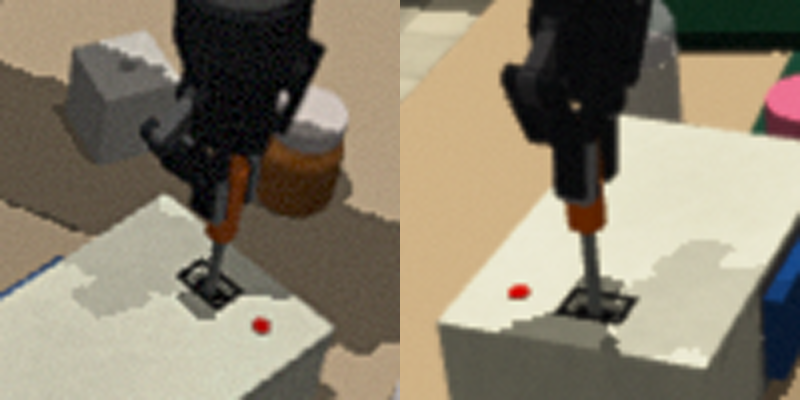

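The shaft is inside the slot with no side force. Next: press 2.4 cm down.

```bash
python3 -m jog '[[[0.05,0,0.7,0],[0.05,0,0.6,0],[0.04,0,0.6,0],[0.03,0,0.5,0],[0,0,0,0]]]' 
python3 -m jog '[[[0,0,0,0],[0,0,0,0],[0,0,0,0],[0,0,0,0],[0,0,0,0]]]'
python3 -c "
from h import *
d=shot('scene')
hsv=cv2.cvtColor(d['image'],cv2.COLOR_RGB2HSV);m=cv2.inRange(hsv,*HS['blue']);m[:160]=0;m[:,260:400]&=255
n,l,s,c=cv2.connectedComponentsWithStats(m);print(s[1:][s[1:,4]>40])"
```

```text
time_s: 22.4
position: [0.6752, 0.2372, 0.1272]
eef_rot: [0.034, 0.999, 0.009, 0.034]
force: [0.0, 0.7, 4.8]
gripper_width: 0.215
gripper_force: 58.7
time_s: 22.9
position: [0.6753, 0.2372, 0.1279]
eef_rot: [0.034, 0.999, 0.009, 0.035]
force: [0.4, -0.1, 4.2]
gripper_width: 0.22
gripper_force: 58.7
[[485 160  46  35 930]
 [299 164  44  39 559]
 [226 221  30  35 824]
 [ 63 378  45  22 526]]
```

The drawer is open (blue panel now at scene (299–343,164–203)). I'll lift the rod and carry it back.

```bash
python3 -m jog '[[[-0.06,0,-1.0,0],[-0.06,0,-1.0,0],[-0.07,0,-1.2,0],[-0.08,0,-1.2,0],[-0.08,0.05,-1.2,0]]]'|head -2
python3 -c "
from h import *
plan(.4918,.3668,.1777,-.0715,back=0)"
```

```text
time_s: 23.45
position: [0.6746, 0.2366, 0.1849]
pos [0.6746 0.2366 0.1849] zt [ 0.069  0.015 -0.997] yaw 3.073 turn 0.003 cm [19.17 11.69 -0.35] F [ 0.1  0.3 -1.2] w 0.216 g 58.7 t 23.45
```

```bash
python3 -m jog '[[[3.2,1.95,-0.06,0],[3.2,1.95,-0.06,0],[3.2,1.95,-0.06,0],[3.2,1.95,-0.06,0],[3.2,1.95,-0.06,0]]]'|head -2
python3 -m jog '[[[3.17,1.94,-0.05,0],[0,0,0,0],[0,0,0,0],[0,0,0,0],[0,0,0,0]]]' |head -2
python3 -c "
from h import *
plan(.4918,.3668,.1777,-.0715,back=0)
A,B=shot('scene'),shot('side')
cv2.imwrite('pics/rodstand.png',np.hstack([cv2.resize(A['image'][80:180,330:430,::-1],None,fx=4,fy=4,interpolation=cv2.INTER_CUBIC),cv2.resize(B['image'][240:340,265:365,::-1],None,fx=4,fy=4,interpolation=cv2.INTER_CUBIC)]))"
```

```text
time_s: 23.95
position: [0.5207, 0.3456, 0.1786]
time_s: 24.45
position: [0.4925, 0.3657, 0.1768]
pos [0.4925 0.3657 0.1768] zt [ 0.07   0.015 -0.997] yaw 3.071 turn 0.001 cm [ 0.07  0.1  -0.1 ] F [-0.5  0.3 -0.7] w 0.22 g 58.7 t 24.45
```

View pics/rodstand.png

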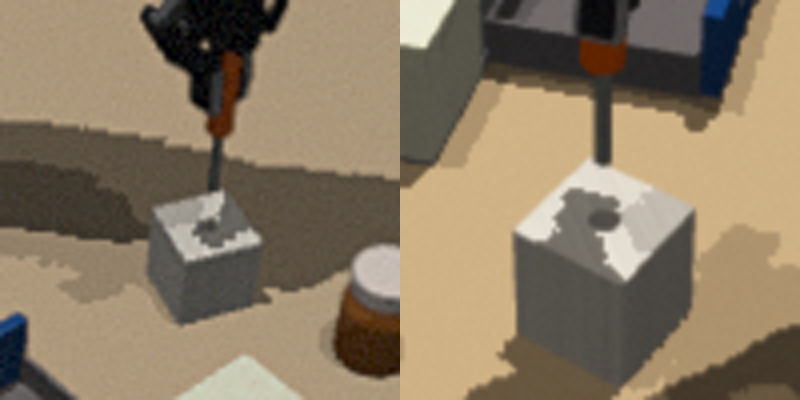

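Over the stand, the rod tip is at scene (383.1,127.1) / side (315.4,280.4), with the hole below it at (381.4,136.9) / (315.6,294.4).

```bash
python3 -c "
from h import *
A,B=shot('scene'),shot('side')
t=tri([A,B],[(383.1,127.1),(315.4,280.4)]);s=tri([A,B],[(381.35,136.6),(315.6,294.4)]);print(t,s,s-t,onz(A,381.35,136.6,.065),onz(B,315.6,294.4,.065))"
```

```text
[0.49384898 0.36821565 0.09808843] [0.4937734  0.36628235 0.06283095] [-7.55836255e-05 -1.93330822e-03 -3.52574832e-02] [0.49546997 0.36438962 0.065     ] [0.49309935 0.36837276 0.065     ]
```

```bash
python3 -m jog '[[[0.06,0,0.9,0],[0.06,0,0.9,0],[0.06,0,0.9,0],[0.06,0,0.9,0],[0.06,0,0.9,0]]]'|sed -n '2p;4p'
python3 -m jog '[[[0.06,0,0.9,0],[0.06,0,0.9,0],[0.06,0,0.9,0],[0.06,0,0.9,0],[0,0,0,0]]]'|sed -n '2p;4p'
python3 -c "
from h import *
plan(.4918,.3668,.0877,-.0715,back=0)"
```

```text
position: [0.4914, 0.3671, 0.1302]
force: [-0.2, 0.3, 0.0]
position: [0.4909, 0.3673, 0.0937]
force: [-0.1, -0.3, -0.8]
pos [0.4909 0.3673 0.0937] zt [ 0.067  0.014 -0.998] yaw 3.073 turn 0.003 cm [-0.05 -0.05  0.6 ] F [-0.1 -0.3 -0.8] w 0.22 g 58.7 t 25.65
```

```bash
python3 -m jog '[[[0,0,0.3,0],[0,0,0.2,0],[0,0,0,0],[0,0,0,0],[0,0,0,0]]]'|sed -n '2p;4p'
python3 -m jog '[[[0,0,0,0],[0,0,0,0],[0,0,0,0],[0,0,0,0],[0,0,0,0]]]' -1|sed -n '2p;4,6p'
python3 -m jog '[[[-0.1,0,-1.8,0],[-0.13,0,-2,0],[-0.14,0,-2,0],[-0.14,0,-2,0],[-0.14,0,-2,0]]]'|sed -n '2p;4,6p'
python3 -c "
from h import *
A,B=shot('scene'),shot('side')
C=[blob(A,'orange',(382,128),16),blob(B,'orange',(316,280),20)];print('rod',[c[1] for c in C],tri([A,B],[c[0] for c in C]))
for d,h0 in((A,(300,190)),(B,(320,220))):
    hsv=cv2.cvtColor(d['image'],cv2.COLOR_RGB2HSV);m=cv2.inRange(hsv,*HS['blue']);n,l,s,c=cv2.connectedComponentsWithStats(m);print(s[1:][s[1:,4]>60].tolist())
cv2.imwrite('pics/drw.png',np.hstack([cv2.resize(A['image'][130:260,260:390,::-1],None,fx=3,fy=3,interpolation=cv2.INTER_CUBIC),cv2.resize(B['image'][160:290,260:390,::-1],None,fx=3,fy=3,interpolation=cv2.INTER_CUBIC)]))"
```

```text
position: [0.4923, 0.3681, 0.0907]
force: [-0.7, -0.2, -0.3]
position: [0.4922, 0.368, 0.0905]
force: [0.6, 1.3, 0.0]
gripper_width: 0.999
gripper_force: 0.0
position: [0.4917, 0.366, 0.1894]
force: [0.2, -0.2, 0.4]
gripper_width: 0.997
gripper_force: 0.0
rod [array([380, 119,   7,  19, 103], dtype=int32), array([310, 267,  11,  31, 295], dtype=int32)] [0.49339629 0.36908543 0.09631996]
[[297, 0, 63, 47, 1645], [485, 131, 52, 64, 1500], [293, 159, 43, 39, 531], [225, 221, 31, 35, 824], [63, 378, 45, 22, 526]]
[[350, 112, 8, 17, 83], [344, 169, 25, 29, 604], [340, 210, 18, 54, 399], [47, 330, 93, 70, 3516]]
```

View pics/drw.png

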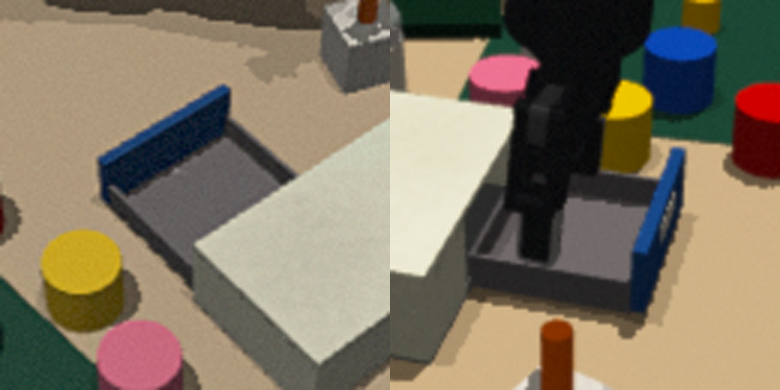

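```bash
python3 -c "
from h import *
A=shot('scene')
a,b=onz(A,293.3,183,.066),onz(A,335.7,159,.066);print(a,b,np.linalg.norm(a-b))
yaw=-.0715;c,s=np.cos(yaw),np.sin(yaw);R=np.array([[c,-s],[s,c]]);C=np.array([.6692,.1589])
print([R.T@(p[:2]-C) for p in(a,b)])
plan(.591,-.3215,.18,-.0715,back=.022)"
python3 -m jog '[[[1,-4,0,0],[1,-4,0,0],[0,-4,0,0],[0,-4,0,0],[0,-4,0,0]]]'|sed -n '2p'
python3 -m jog '[[[0,-4,0,0],[0,-4,0,0],[0,-4,0,0],[0,-4,0,0],[0,-4,0,0]]]'|sed -n '2p'
python3 -m jog '[[[-1,-4,0,0],[-2,-4,0,0],[-2,-4,0,0],[-2,-4,0,0],[-2,-4,0,0]]]'|sed -n '2p'
python3 -c "
from h import *
plan(.591,-.3215,.15,-.0715,back=.022)"
```

```text
[0.45632006 0.06186562 0.066     ] [0.47011219 0.20426509 0.066     ] 0.1430658304381721
[array([-0.20540398, -0.1119944 ]), array([-0.20181998,  0.03102653])]
pos [0.4927 0.3667 0.19  ] zt [ 0.072  0.017 -0.997] yaw 3.073 turn 0.003 cm [-14.62 -67.97   2.72] F [ 0.8  0.  -0.3] w 0.998 g 0.0 t 27.3
position: [0.4572, 0.1663, 0.1818]
position: [0.4438, -0.033, 0.178]
position: [0.5208, -0.2388, 0.1799]
pos [ 0.5208 -0.2388  0.1799] zt [ 0.068  0.016 -0.998] yaw 3.072 turn 0.002 cm [-7.38 -7.81  5.52] F [0.7 0.9 0.8] w 1.0 g 0.0 t 28.8
```

```bash
python3 -m jog '[[[-2.5,-2.6,0.7,0],[-2.4,-2.6,0.7,0],[-2.4,-2.6,0.7,0],[0,0,0.7,0],[0,0,0,0]]]'|sed -n '2p'
python3 -c "
from h import *
np.set_printoptions(precision=4,suppress=True)
plan(.591,-.3215,.026,-.0715,back=.022)
A,B=shot('scene'),shot('side')
for n,c,a,b,h in[('xl','blue',(240,238),(356,184),.058),('m','yellow',(190,274),(364,163),.040),('s','red',(205,320),(328,157),.028)]:
    try:
        ca,sa,_=blob(A,c,a,24);cb,sb,_=blob(B,c,b,18);print(n,sa,sb,tri([A,B],[ca,cb]))
    except Exception as e: print(n,'x')
d=shot('wrist','w3');print(proj(d,[.591,-.3215,.028]),proj(d,[.591,-.3215,.014]))
c,s,h=blob(d,'red',tuple(proj(d,[.591,-.3215,.02]).astype(int)),80);print(c,s,onz(d,*c,.014))"
```

```text
position: [0.589, -0.3191, 0.1535]
pos [ 0.589  -0.3191  0.1535] zt [ 0.065  0.018 -0.998] yaw 3.072 turn 0.002 cm [ 0.59 -0.51 14.93] F [-0.5  0.9 -0.4] w 1.004 g 0.0 t 29.3
xl [226 221  30  35 827] [345 169  24  29 600] [ 0.4768 -0.1331  0.029 ]
m [180 265  20  21 294] [357 155  14  16 182] [ 0.4735 -0.284   0.0214]
s [199 313  13  15 153] [325 152   8  10  69] [ 0.5909 -0.3216  0.0142]
[312.6882 187.7382] [312.7   183.245]
[313.8412 185.3553] [301 170  26  31 657] [ 0.5934 -0.3205  0.014 ]
```

```bash
python3 -m jog '[[[0.1,-0.4,2.5,0],[0.1,0,2.5,0],[0.1,0,2.5,0],[0.1,0,2.5,0],[0.1,0,2,0]]]'|sed -n '2p'
python3 -c "
from h import *
plan(.592,-.321,.026,-.0715,back=.022)"
```

```text
position: [0.5929, -0.3203, 0.0363]
pos [ 0.5929 -0.3203  0.0363] zt [ 0.069  0.016 -0.997] yaw 3.074 turn 0.004 cm [ 0.15 -0.1   3.22] F [-1.   1.2  0.5] w 0.999 g 0.0 t 29.95
```

```bash
python3 -m jog '[[[0.05,-0.1,0.8,0],[0.05,0,0.8,0],[0.05,0,0.8,0],[0,0,0.7,0],[0,0,0,0]]]'|sed -n '2p;4p'
python3 -m jog '[[[0,0,0,0],[0,0,0,0],[0,0,0,0],[0,0,0,0],[0,0,0,0]]]' 1
python3 -c "
from h import *
plan(.592,-.321,.026,-.0715,back=.022)"
```

```text
position: [0.5938, -0.3216, 0.0051]
force: [-0.1, 0.7, 0.9]
time_s: 30.95
position: [0.5945, -0.3221, 0.0063]
eef_rot: [0.034, 0.999, 0.009, 0.035]
force: [-0.3, 0.4, 3.2]
gripper_width: 0.283
gripper_force: 58.9
pos [ 0.5945 -0.3221  0.0063] zt [ 0.07   0.015 -0.997] yaw 3.073 turn 0.003 cm [0.12 0.13 0.22] F [-0.3  0.4  3.2] w 0.283 g 58.9 t 30.95
```

```bash
python3 -m jog '[[[-0.15,0,-2.6,0],[-0.17,0,-2.6,0],[-0.18,0,-2.6,0],[-0.2,0,-2.6,0],[-0.2,0,-2.6,0]]]'|sed -n '2p;5,6p'
python3 -c "
from h import *
plan(.5275,.129,.13,-.0715,back=0)"
```

```text
position: [0.5939, -0.3244, 0.137]
gripper_width: 0.282
gripper_force: 58.9
pos [ 0.5939 -0.3244  0.137 ] zt [ 0.069  0.015 -0.997] yaw 3.073 turn 0.003 cm [ 9.89 44.74  0.93] F [-0.3  0.   0.1] w 0.282 g 58.9 t 31.45
```

```bash
python3 -m jog '[[[0.8,3.8,0.08,0],[0.8,3.8,0.08,0],[0.8,3.8,0.08,0],[0.8,3.8,0.08,0],[0.8,3.8,0.08,0]]]'|sed -n '2p'
python3 -m jog '[[[0.9,3.8,0.08,0],[0.9,3.8,0.08,0],[0.9,3.8,0.08,0],[0.9,3.8,0.08,0],[0.9,3.8,0.08,0]]]'|sed -n '2p'
python3 -m jog '[[[0.7,3.4,0.08,0],[0.7,3.3,0.07,0],[0,0,0,0],[0,0,0,0],[0,0,0,0]]]'|sed -n '2p'
python3 -c "
from h import *
plan(.5275,.129,.025,-.0715,back=0)"
```

```text
position: [0.5669, -0.1308, 0.1331]
position: [0.5352, 0.062, 0.13]
position: [0.5263, 0.1276, 0.1287]
pos [0.5263 0.1276 0.1287] zt [ 0.069  0.015 -0.997] yaw 3.072 turn 0.002 cm [ 0.6  -0.06 10.35] F [ 0.2 -0.2  0.3] w 0.285 g 59.0 t 32.95
```

```bash
python3 -m jog '[[[0.12,0,2.07,0],[0.12,0,2.07,0],[0.12,0,2.07,0],[0.12,0,2.07,0],[0.12,0,2.07,0]]]'|sed -n '2p'
python3 -m jog '[[[0,0,0,0],[0,0,0,0],[0,0,0,0],[0,0,0.2,0],[0,0,0,0]]]'|sed -n '2p;4p'
python3 -c "
from h import *
plan(.5275,.129,.0173,-.0715,back=0)"
```

```text
position: [0.5279, 0.1289, 0.0243]
position: [0.5282, 0.1304, 0.0238]
force: [1.0, 0.1, 1.0]
pos [0.5282 0.1304 0.0238] zt [ 0.071  0.016 -0.997] yaw 3.073 turn 0.003 cm [ 0.11 -0.16  0.64] F [1.  0.1 1. ] w 0.28 g 59.0 t 33.95
```

```bash
python3 -m jog '[[[0.1,-0.15,0.3,0],[0,0,0.3,0],[0,0,0,0],[0,0,0,0],[0,0,0,0]]]'|sed -n '2p;4p'
python3 -m jog '[[[0,0,0,0],[0,0,0,0],[0,0,0,0],[0,0,0,0],[0,0,0,0]]]' 0|sed -n '2p;4,6p'
python3 -m jog '[[[-0.1,0,-2,0],[-0.13,0,-2,0],[-0.14,0,-2,0],[-0.14,0,-2,0],[-0.14,0,-3,0]]]'|sed -n '2p;4,6p'
python3 -c "
from h import *
plan(.472,-.284,.14,-.0715,back=0)
A,B=shot('scene'),shot('side')
p=[.525,.129,.024]
for d in(A,B):
    u=proj(d,p);c,s,h=blob(d,'red',tuple(u.astype(int)),20);print(u,c,s,onz(d,*c,.024))"
```

```text
position: [0.5269, 0.1291, 0.0169]
force: [0.1, 0.2, 0.4]
position: [0.5269, 0.1291, 0.017]
force: [0.6, -0.5, 0.3]
gripper_width: 0.502
gripper_force: 0.0
position: [0.5247, 0.1266, 0.1269]
force: [-0.5, -0.2, -1.2]
gripper_width: 0.498
gripper_force: 0.0
pos [0.5247 0.1266 0.1269] zt [ 0.067  0.015 -0.998] yaw 3.073 turn 0.003 cm [  2.23 -41.3   -2.27] F [-0.5 -0.2 -1.2] w 0.498 g 0.0 t 35.45
[329.77673315 194.36671672] [329.55494505 194.04212454] [325 188  10  13 103] [0.52376948 0.12936418 0.024     ]
[322.54679707 235.36789232] [322.91484185 235.47445255] [318 228  11  16 156] [0.52406888 0.12925566 0.024     ]
```

s sits at (0.524,0.129), upright. Next the m beaker.

```bash
python3 -m jog '[[[0.2,-3.8,-0.4,0],[0.2,-3.8,-0.4,0],[0.2,-3.8,-0.4,0],[0.2,-3.8,-0.4,0],[0.2,-3.8,-0.4,0]]]' -1|sed -n '2p'
python3 -m jog '[[[0.2,-3.8,0,0],[0.2,-3.8,0,0],[0.2,-3.8,0,0],[0.2,-3.8,0,0],[0.2,-3.8,0,0]]]'|sed -n '2p'
python3 -m jog '[[[0.2,-3.3,0,0],[0,0,0,0],[0,0,0,0],[0,0,0,0],[0,0,0,0]]]'|sed -n '2p'
python3 -c "
from h import *
np.set_printoptions(precision=4,suppress=True)
A,B=shot('scene'),shot('side')
for n,c,a,b,h in[('xl','blue',(240,238),(356,184),.058),('m','yellow',(190,274),(364,163),.040)]:
    try:
        ca,sa,_=blob(A,c,a,24);cb,sb,_=blob(B,c,b,18);print(n,sa,sb,tri([A,B],[ca,cb]),onz(A,*ca,h/2),onz(B,*cb,h/2))
    except Exception as e: print(n,'x')
d=shot('wrist','w4');u=proj(d,[.472,-.284,.02]);c,s,h=blob(d,'yellow',tuple(u.astype(int)),80);print(u,c,s,onz(d,*c,.02))
plan(.472,-.284,.033,-.0715,back=.022)"
```

```text
position: [0.501, -0.0636, 0.1422]
position: [0.4782, -0.2525, 0.1375]
position: [0.4747, -0.2827, 0.1371]
xl [226 221  30  35 836] [344 169  25  29 596] [ 0.4772 -0.133   0.0289] [ 0.4776 -0.133   0.029 ] [ 0.477  -0.1332  0.029 ]
m [180 263  20  23 348] [357 155  14  16 180] [ 0.4717 -0.283   0.0222] [ 0.4712 -0.2824  0.02  ] [ 0.4714 -0.2887  0.02  ]
[314.4734 186.2142] [317.3058 188.4665] [ 295  162   46   53 1908] [ 0.4744 -0.2815  0.02  ]
pos [ 0.4749 -0.283   0.1374] zt [ 0.069  0.015 -0.997] yaw 3.074 turn 0.004 cm [ 0.99 -0.33 12.59] F [-0.3  0.3  0.1] w 1.0 g 0.0 t 37.2
```

```bash
python3 -m jog '[[[0.17,0,2.3,0],[0.17,0,2.3,0],[0.17,0,2.3,0],[0.17,0,2.3,0],[0,0,0,0]]]'|sed -n '2p'
python3 -c "
from h import *
plan(.4745,-.2825,.012,-.0715,back=0)"
```

```text
position: [0.4721, -0.28, 0.0423]
pos [ 0.4721 -0.28    0.0423] zt [ 0.065  0.018 -0.998] yaw 3.073 turn 0.003 cm [-0.06 -0.3   3.03] F [-0.4 -0.1 -0.3] w 1.003 g 0.0 t 37.7
```

```bash
python3 -m jog '[[[0,-0.2,0.8,0],[0,0,0.8,0],[0,0,0.7,0],[0,0,0.7,0],[0,0,0,0]]]'|sed -n '2p;4p'
python3 -m jog '[[[0,0,0,0],[0,0,0,0],[0,0,0,0],[0,0,0,0],[0,0,0,0]]]' 1|sed -n '2p;4,6p'
python3 -m jog '[[[-0.15,0,-2.6,0],[-0.17,0,-2.6,0],[-0.18,0,-2.6,0],[-0.2,0,-2.6,0],[-0.2,0,-2.6,0]]]'|sed -n '2p;5,6p'
python3 -c "
from h import *
plan(.527,.1291,.13,-.0715,back=0)"
```

```text
position: [0.4757, -0.2832, 0.0142]
force: [-0.4, 0.2, 0.0]
position: [0.4766, -0.2838, 0.0159]
force: [-0.8, 0.6, 4.8]
gripper_width: 0.452
gripper_force: 59.8
position: [0.4761, -0.2861, 0.1467]
gripper_width: 0.454
gripper_force: 60.4
pos [ 0.4761 -0.2861  0.1467] zt [ 0.069  0.015 -0.997] yaw 3.073 turn 0.003 cm [-1.99 41.73  2.65] F [ 1.  -0.1 -0.5] w 0.454 g 60.4 t 39.2
```

```bash
python3 -m jog '[[[-0.2,3.8,0.1,0],[-0.2,3.8,0.1,0],[-0.2,3.8,0.1,0],[-0.2,3.8,0.1,0],[-0.2,3.8,0.1,0]]]'|sed -n '2p'
python3 -m jog '[[[-0.2,3.8,0.1,0],[-0.2,3.8,0.1,0],[-0.2,3.8,0.1,0],[-0.2,3.8,0.1,0],[-0.2,3.8,0.1,0]]]'|sed -n '2p'
python3 -m jog '[[[-0.2,3.8,0.1,0],[0,0,0,0],[0,0,0,0],[0,0,0,0],[0,0,0,0]]]'|sed -n '2p'
python3 -c "
from h import *
plan(.529,.129,.07,-.0715,back=0)"
```

```text
position: [0.4993, -0.0958, 0.1452]
position: [0.5224, 0.0933, 0.1447]
position: [0.5268, 0.1283, 0.1442]
pos [0.5268 0.1283 0.1442] zt [ 0.069  0.015 -0.998] yaw 3.071 turn 0.001 cm [ 0.29 -0.06  7.42] F [ 0.3 -0.1 -0.4] w 0.446 g 60.5 t 40.7
```

```bash
python3 -m jog '[[[0.1,0,2.4,0],[0.1,0,2.4,0],[0.1,-0.05,2.4,0],[0,0,0,0],[0,0,0,0]]]'|sed -n '2p'
python3 -m jog '[[[0,0,0,0],[0,0,0,0],[0,0,0,0],[0,0,0,0],[0,0,0,0]]]'|sed -n '2p'
python3 -c "
from h import *
plan(.529,.129,.0269,-.0715,back=0)
A,B=shot('scene'),shot('side')
p=[.524,.129,.085]
C=[]
for d in(A,B):
    u=proj(d,p);c,s,h=blob(d,'yellow',tuple(u.astype(int)),26);print(u,c,s);C.append(c)
    cv2.imwrite('pics/m%d.png'%len(C),d['image'][:,:,::-1])
print(tri([A,B],C))
a=cv2.resize(A['image'][140:240,280:380,::-1],None,fx=4,fy=4);b=cv2.resize(B['image'][170:270,275:375,::-1],None,fx=4,fy=4);cv2.imwrite('pics/mm.png',np.hstack([a,b]))"
```

```text
position: [0.5287, 0.1294, 0.0724]
position: [0.5291, 0.1304, 0.0726]
pos [0.5291 0.1304 0.0726] zt [ 0.07   0.015 -0.997] yaw 3.073 turn 0.003 cm [ 0.31 -0.23  4.55] F [-0.2 -0.4 -1. ] w 0.455 g 60.5 t 41.7
[329.77576105 178.87098759] [331.74939759 181.44497992] [325 171  14  21 203]
[323.09727868 213.67328329] [332.77879902 208.5       ] [314 187  34  42 657]
[0.51814823 0.12216174 0.08822438]
```

View pics/mm.png

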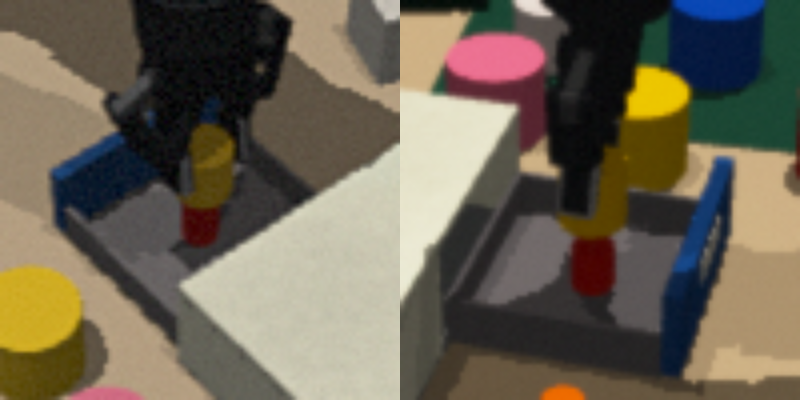

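In the scene crop, yellow sits over red about 0.75 px to the right (~1.5 mm in y). In the side crop it is aligned. I'll correct y by −0.2 cm and lower.

```bash
python3 -m jog '[[[0,-0.2,0,0],[0.07,0,1.1,0],[0.07,0,1.1,0],[0.07,0,1.1,0],[0,0,0,0]]]'|sed -n '2p;4p'
python3 -m jog '[[[0,0,0,0],[0.05,0,0.6,0],[0.05,0,0.5,0],[0,0,0,0],[0,0,0,0]]]'|sed -n '2p;4p'
python3 -c "
from h import *
plan(.529,.129,.0269,-.0715,back=0)"
```

```text
position: [0.527, 0.1285, 0.0366]
force: [-0.3, -0.2, -0.6]
position: [0.5286, 0.1291, 0.028]
force: [0.4, 0.5, -0.2]
pos [0.5286 0.1291 0.028 ] zt [ 0.069  0.015 -0.997] yaw 3.073 turn 0.003 cm [-0.03 -0.01  0.11] F [ 0.4  0.5 -0.2] w 0.447 g 60.5 t 42.8
```

```bash
python3 -m jog '[[[0,0,0.1,0],[0,0,0,0],[0,0,0,0],[0,0,0,0],[0,0,0,0]]]'|sed -n '2p;4p'
python3 -m jog '[[[0,0,0,0],[0,0,0,0],[0,0,0,0],[0,0,0,0],[0,0,0,0]]]' -0.36|sed -n '2p;4,6p'
python3 -m jog '[[[-0.1,0,-2,0],[-0.13,0,-2,0],[-0.14,0,-2,0],[-0.14,0,-2,0],[-0.14,0,-3,0]]]'|sed -n '2p;4,6p'
python3 -c "
from h import *
A,B=shot('scene'),shot('side')
p=[.524,.129,.03];C=[]
for d in(A,B):
    u=proj(d,p);c,s,h=blob(d,'yellow',tuple(u.astype(int)),16);print(u,c,s,onz(d,*c,.03));C.append(c)
print(tri([A,B],C))
ca_,s,ha=blob(A,'white',(267,270),24);print('l top',s,onz(A,*ca_,.049)); cb_,s,hb=blob(B,'white',(313,172),18);print(s,onz(B,*cb_,.049))
ca,sa,_=blob(A,'blue',(240,238),24);cb,sb,_=blob(B,'blue',(356,184),18);print('xl',sa,sb,tri([A,B],[ca,cb]))
plan(.612,-.154,.16,-.0715,back=0)"
```

```text
position: [0.5289, 0.1292, 0.0272]
force: [-0.1, -0.9, -0.3]
position: [0.5289, 0.1292, 0.0271]
force: [-0.5, -0.1, 0.3]
gripper_width: 0.679
gripper_force: 0.0
position: [0.5266, 0.1268, 0.137]
force: [-0.1, 0.2, -0.3]
gripper_width: 0.682
gripper_force: 0.0
[329.54198034 192.70981604] [329.90591398 192.84139785] [323 183  15  21 272] [0.52500295 0.12938272 0.03      ]
[322.97630297 233.33549353] [322.93352741 233.34206696] [315 222  17  24 374] [0.52409385 0.12904527 0.03      ]
[0.52447822 0.12932814 0.0299394 ]
l top [255 263  24  22 404] [ 0.6104452  -0.15532843  0.049     ]
[303 166   8   8  52] [ 0.62333458 -0.14951644  0.049     ]
xl [219 230  31  32 809] [342 166  24  27 563] [ 0.48659512 -0.15964953  0.02911869]
pos [0.5304 0.1277 0.1413] zt [ 0.076  0.017 -0.997] yaw 3.073 turn 0.003 cm [-10.26 -27.48  -1.72] F [0.5 0.9 0.3] w 0.677 g 0.0 t 44.4
```

m is nested (z matches exactly). The xl was knocked to about (0.487,−0.160), so I'll re-measure it later. Now l.

```bash
python3 -m jog '[[[-1.3,-3.5,-0.3,0],[-1.3,-3.5,-0.3,0],[-1.3,-3.5,-0.2,0],[-1.3,-3.5,-0.2,0],[-1.3,-3.5,-0.2,0]]]' -1|sed -n '2p'
python3 -m jog '[[[-1.3,-3.5,-0.2,0],[-1.3,-3.5,-0.2,0],[-1.2,-3,-0.2,0],[0,0,0,0],[0,0,0,0]]]'|sed -n '2p'
python3 -c "
from h import *
np.set_printoptions(precision=4,suppress=True)
A=shot('scene')
ca_,s,ha=blob(A,'white',(267,270),24);print('l top',s,onz(A,*ca_,.049))
d=shot('wrist','w5');u=proj(d,[.610,-.155,.049]);c,s,h=blob(d,'white',tuple(u.astype(int)),70);print(u,c,s,onz(d,*c,.049))
plan(.6135,-.155,.02,-.0715,back=0)"
```

```text
position: [0.5797, -0.0535, 0.1496]
position: [0.61, -0.155, 0.1558]
l top [255 263  23  21 372] [ 0.6096 -0.155   0.049 ]
[314.9953 193.3408] [315.8163 189.0137] [ 288  154   58   67 2783] [ 0.6059 -0.154   0.049 ]
pos [ 0.6098 -0.1537  0.156 ] zt [ 0.068  0.016 -0.998] yaw 3.073 turn 0.003 cm [ 0.52 -0.39 13.59] F [-0.4  0.4  0.5] w 1.005 g 0.0 t 45.5
```

View pics/w5.png

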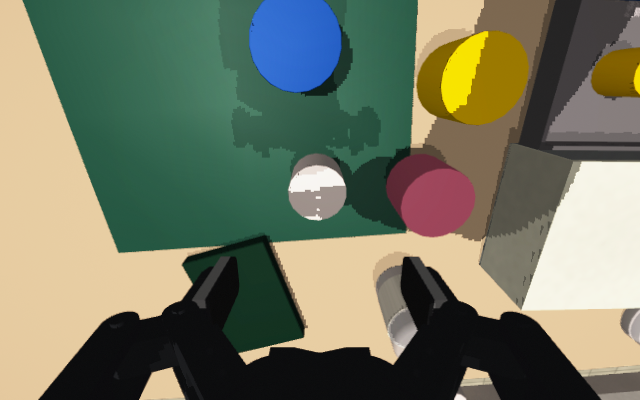

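The wrist view shows l at (316,189) and clear space for the fingers beside pink at (430,195). Blue is at (296,42).

```bash
python3 -m jog '[[[0.1,-0.2,2.2,0],[0.1,0,2.2,0],[0.1,0,2.2,0],[0.1,0,2.2,0],[0.1,0,1.5,0]]]'|sed -n '2p'
python3 -c "
from h import *
plan(.6135,-.155,.02,-.0715,back=0)"
```

```text
position: [0.6112, -0.1528, 0.0519]
pos [ 0.6112 -0.1528  0.0519] zt [ 0.067  0.016 -0.998] yaw 3.075 turn 0.005 cm [-0.03 -0.27  3.19] F [-0.5 -0.4  0.1] w 1.002 g 0.0 t 46.0
```

```bash
python3 -m jog '[[[0,-0.15,0.8,0],[0,0,0.8,0],[0,0,0.8,0],[0,0,0.8,0],[0,0,0,0]]]'|sed -n '2p;4p'
python3 -m jog '[[[0,0,0,0],[0,0,0,0],[0,0,0,0],[0,0,0,0],[0,0,0,0]]]' 1|sed -n '2p;4,6p'
python3 -m jog '[[[-0.15,0,-2.6,0],[-0.17,0,-2.6,0],[-0.18,0,-2.6,0],[-0.2,0,-2.6,0],[-0.2,0,-2.6,0]]]'|sed -n '2p;5,6p'
python3 -c "
from h import *
plan(.529,.1291,.15,-.0715,back=0)"
```

```text
position: [0.614, -0.1554, 0.0207]
force: [-0.4, -0.5, 0.0]
position: [0.6154, -0.1561, 0.0226]
force: [-0.7, -0.0, 6.1]
gripper_width: 0.605
gripper_force: 63.0
position: [0.614, -0.1581, 0.1526]
gripper_width: 0.607
gripper_force: 62.6
pos [ 0.614  -0.1581  0.1526] zt [ 0.068  0.016 -0.998] yaw 3.073 turn 0.003 cm [10.53 28.04  0.13] F [-0.1 -0.2 -0.3] w 0.607 g 62.6 t 47.5
```

```bash
python3 -m jog '[[[1.3,3.5,0,0],[1.3,3.5,0,0],[1.3,3.5,0,0],[1.3,3.5,0,0],[1.3,3.5,0,0]]]'|sed -n '2p'
python3 -m jog '[[[1.3,3.5,0,0],[1.3,3.5,0,0],[1.2,3.5,0,0],[0,0,0,0],[0,0,0,0]]]'|sed -n '2p'
python3 -c "
from h import *
plan(.53,.1292,.09,-.0715,back=0)"
```

```text
position: [0.5607, 0.0221, 0.1508]
position: [0.5305, 0.1286, 0.1504]
pos [0.5305 0.1286 0.1504] zt [ 0.069  0.015 -0.998] yaw 3.075 turn 0.005 cm [ 0.46 -0.07  6.02] F [ 0.2  0.4 -0.6] w 0.608 g 62.8 t 48.5
```

```bash
python3 -m jog '[[[0.15,0,2,0],[0.15,-0.1,2,0],[0.15,0,2,0],[0,0,0,0],[0,0,0,0]]]'|sed -n '2p'
python3 -m jog '[[[0,0,0,0],[0,0,0,0],[0,0,0,0],[0,0,0,0],[0,0,0,0]]]'|sed -n '2p'
python3 -c "
from h import *
plan(.53,.1292,.0336,-.0715,back=0)
A,B=shot('scene'),shot('side')
a=cv2.resize(A['image'][140:240,280:380,::-1],None,fx=4,fy=4);b=cv2.resize(B['image'][170:270,275:375,::-1],None,fx=4,fy=4);cv2.imwrite('pics/ll.png',np.hstack([a,b]))
print([ (4*(proj(A,[.5245,.1292,z])-(280,140))).round() for z in(.03,.05,.067,.115)],[ (4*(proj(B,[.5245,.1292,z])-(275,170))).round()+(400,0) for z in(.03,.05,.067,.115)])"
```

```text
position: [0.5305, 0.1272, 0.0903]
position: [0.5306, 0.1284, 0.0907]
pos [0.5306 0.1284 0.0907] zt [ 0.07   0.015 -0.997] yaw 3.073 turn 0.003 cm [ 0.46 -0.04  5.69] F [-1.   0.8 -0.1] w 0.608 g 62.8 t 49.5
[array([199., 211.]), array([199., 191.]), array([200., 174.]), array([200., 124.])] [array([591., 253.]), array([591., 225.]), array([591., 201.]), array([592., 130.])]
```

View pics/ll.png

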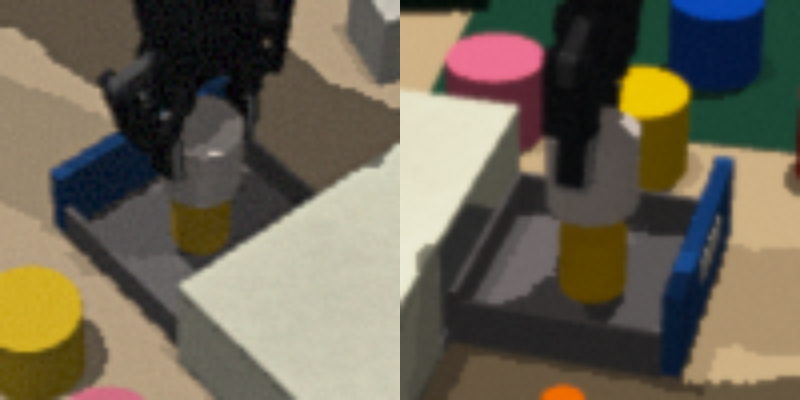

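White is centred over yellow in both crops: scene about 202 vs 201, side 593.5 vs 594. Lower it.

```bash
python3 -m jog '[[[0.09,0,1.1,0],[0.09,0,1.1,0],[0.09,0,1.1,0],[0.09,0,1.1,0],[0,0,0,0]]]'|sed -n '2p;4p'
python3 -m jog '[[[0,0,0,0],[0.05,0,0.6,0],[0.05,0,0.5,0],[0,0,0,0],[0,0,0,0]]]'|sed -n '2p;4p'
python3 -c "
from h import *
plan(.53,.1292,.0336,-.0715,back=0)"
```

```text
position: [0.5281, 0.1289, 0.0439]
force: [-0.1, -0.2, -0.9]
position: [0.5296, 0.1295, 0.0351]
force: [-0.7, -0.0, -0.6]
pos [0.5296 0.1295 0.0351] zt [ 0.069  0.015 -0.997] yaw 3.073 turn 0.003 cm [-0.03 -0.03  0.15] F [-0.7 -0.  -0.6] w 0.603 g 62.8 t 50.6
```

```bash
python3 -m jog '[[[0,0,0.1,0],[0,0,0,0],[0,0,0,0],[0,0,0,0],[0,0,0,0]]]'|sed -n '2p;4p'
python3 -m jog '[[[0,0,0,0],[0,0,0,0],[0,0,0,0],[0,0,0,0],[0,0,0,0]]]' -0.65|sed -n '2p;4,6p'
python3 -m jog '[[[-0.1,0,-2,0],[-0.13,0,-2,0],[-0.14,0,-2,0],[-0.14,0,-2,0],[-0.14,0,-3,0]]]'|sed -n '2p;4,6p'
python3 -c "
from h import *
A,B=shot('scene'),shot('side')
p=[.5245,.129,.059]
for d in(A,B):
    u=proj(d,p);c,s,h=blob(d,'white',tuple(u.astype(int)),14);print(u,c,s,onz(d,*c,.059))
ca,sa,_=blob(A,'blue',(235,245),30);cb,sb,_=blob(B,'blue',(354,179),20);print('xl',sa,sb,tri([A,B],[ca,cb]),onz(A,*ca,.029),onz(B,*cb,.029))
plan(.4915,-.16,.16,-.0715,back=0)
a=cv2.resize(A['image'][140:240,280:380,::-1],None,fx=4,fy=4);b=cv2.resize(B['image'][170:270,275:375,::-1],None,fx=4,fy=4);cv2.imwrite('pics/l2.png',np.hstack([a,b]))"
```

```text
position: [0.5299, 0.1295, 0.0343]
force: [0.0, 0.5, -0.3]
position: [0.5299, 0.1295, 0.0342]
force: [-1.0, 0.4, 0.6]
gripper_width: 0.829
gripper_force: 0.0
position: [0.5275, 0.1271, 0.1441]
force: [0.3, -0.2, -0.5]
gripper_width: 0.829
gripper_force: 0.0
[329.79615722 185.63983289] [329.83519761 185.79642058] [320 179  20  15 241] [0.52496349 0.1286929  0.059     ]
[322.82717298 223.08173129] [319.9476626  225.86229675] [308 218  27  19 285] [0.52889325 0.14142404 0.059     ]
xl [219 230  31  35 851] [342 164  24  29 581] [ 0.48789047 -0.16139491  0.02947718] [ 0.48774855 -0.16123077  0.029     ] [ 0.48787155 -0.16245841  0.029     ]
pos [0.5313 0.128  0.1484] zt [ 0.076  0.017 -0.997] yaw 3.073 turn 0.003 cm [  1.82 -28.97  -1.95] F [ 0.3 -0.2 -0.5] w 0.829 g 0.0 t 52.2
```

View pics/l2.png

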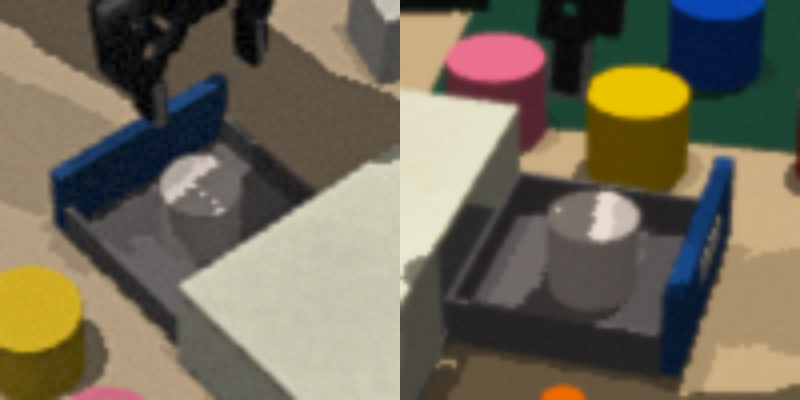

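l is nested flat: its top is centred at crop (202,185) against an expected (199,183). Now xl at (0.488,−0.1615).

```bash
python3 -m jog '[[[0.2,-3.6,-0.3,0],[0.2,-3.6,-0.3,0],[0.2,-3.6,-0.3,0],[0.2,-3.6,-0.3,0],[0.2,-3.6,-0.3,0]]]' -1|sed -n '2p'
python3 -m jog '[[[0.2,-3.6,-0.2,0],[0.2,-3.6,-0.2,0],[0.2,-3.8,-0.2,0],[0,0,0,0],[0,0,0,0]]]'|sed -n '2p'
python3 -c "
from h import *
np.set_printoptions(precision=4,suppress=True)
A,B=shot('scene'),shot('side')
for d,n in((A,(235,245)),(B,(354,179))):
    c,s,_=blob(d,'blue',n,30 if d is A else 20);print(s,onz(d,*c,.029))
d=shot('wrist');u=proj(d,[.488,-.1615,.029]);c,s,h=blob(d,'blue',tuple(u.astype(int)),90);print(u,c,s,onz(d,*c,.029))
plan(.4915,-.1615,.028,-.0715,back=0)"
```

```text
position: [0.5049, -0.053, 0.1546]
position: [0.4913, -0.1616, 0.1578]
[218 230  32  35 850] [ 0.4873 -0.1617  0.029 ]
[342 165  24  28 576] [ 0.4878 -0.1608  0.029 ]
[314.2249 181.8598] [315.0774 186.1234] [ 278  144   75   84 4905] [ 0.4925 -0.161   0.029 ]
pos [ 0.4916 -0.16    0.158 ] zt [ 0.069  0.016 -0.998] yaw 3.074 turn 0.004 cm [ 0.88 -0.42 12.97] F [-0.1  0.2 -0.5] w 1.006 g 0.0 t 53.35
```

```bash
python3 -m jog '[[[0.17,-0.3,2,0],[0.17,0,2,0],[0.17,0,2,0],[0.17,0,2,0],[0.1,0,1.5,0]]]'|sed -n '2p'
python3 -c "
from h import *
plan(.492,-.1615,.028,-.0715,back=0)"
```

```text
position: [0.49, -0.1605, 0.0617]
pos [ 0.49   -0.1605  0.0617] zt [ 0.068  0.016 -0.998] yaw 3.075 turn 0.005 cm [ 0.02 -0.16  3.38] F [ 0.5 -0.6 -0.1] w 0.999 g 0.0 t 53.85
```

```bash
python3 -m jog '[[[0,-0.05,0.8,0],[0,0,0.9,0],[0,0,0.8,0],[0,0,0.8,0],[0,0,0,0]]]'|sed -n '2p;4p'
python3 -m jog '[[[0,0,0,0],[0,0,0,0],[0,0,0,0],[0,0,0,0],[0,0,0,0]]]' 1|sed -n '2p;4,6p'
python3 -m jog '[[[-0.15,0,-2.6,0],[-0.17,0,-2.6,0],[-0.18,0,-2.6,0],[-0.2,0,-2.6,0],[-0.2,0,-2.6,0]]]'|sed -n '2p;5,6p'
python3 -c "
from h import *
plan(.5305,.1292,.155,-.0715,back=0)"
```

```text
position: [0.4921, -0.1619, 0.0293]
force: [-0.8, 0.2, -0.0]
position: [0.4931, -0.1625, 0.031]
force: [-2.4, -0.6, 5.1]
gripper_width: 0.766
gripper_force: 66.8
position: [0.4924, -0.1648, 0.1616]
gripper_width: 0.764
gripper_force: 66.8
pos [ 0.4924 -0.1648  0.1616] zt [ 0.07   0.015 -0.997] yaw 3.073 turn 0.003 cm [-1.65 29.57  1.37] F [ 0.6  0.3 -0.8] w 0.764 g 66.8 t 55.35
```

```bash
python3 -m jog '[[[-0.2,3.7,0.05,0],[-0.2,3.7,0.05,0],[-0.2,3.7,0.05,0],[-0.2,3.7,0.05,0],[-0.2,3.7,0.05,0]]]'|sed -n '2p'
python3 -m jog '[[[-0.2,3.7,0.05,0],[-0.2,3.7,0.05,0],[-0.2,3.6,0.05,0],[0,0,0,0],[0,0,0,0]]]'|sed -n '2p'
python3 -c "
from h import *
plan(.53,.1292,.108,-.0715,back=0)"
```

```text
position: [0.5152, 0.0205, 0.1626]
position: [0.5284, 0.129, 0.1633]
pos [0.5284 0.129  0.1633] zt [ 0.069  0.015 -0.998] yaw 3.075 turn 0.005 cm [ 0.22 -0.07  5.53] F [-0.8  0.1  0.1] w 0.765 g 67.0 t 56.35
```

```bash
python3 -m jog '[[[0.07,0,1.8,0],[0.07,-0.05,1.8,0],[0.07,0,1.9,0],[0,0,0,0],[0,0,0,0]]]'|sed -n '2p'
python3 -m jog '[[[0,0,0,0],[0,0,0,0],[0,0,0,0],[0,0,0,0],[0,0,0,0]]]'|sed -n '2p'
python3 -c "
from h import *
plan(.53,.1292,.042,-.0715,back=0)
A,B=shot('scene'),shot('side')
a=cv2.resize(A['image'][140:240,280:380,::-1],None,fx=4,fy=4);b=cv2.resize(B['image'][170:270,275:375,::-1],None,fx=4,fy=4);cv2.imwrite('pics/xl.png',np.hstack([a,b]))
print([ (4*(proj(A,[.525,.129,z])-(280,140))).round() for z in(.03,.059,.075,.115)],[ (4*(proj(B,[.525,.129,z])-(275,170))).round()+(400,0) for z in(.03,.059,.075,.115)])"
```

```text
position: [0.5299, 0.1278, 0.1085]
position: [0.5304, 0.1291, 0.1087]
pos [0.5304 0.1291 0.1087] zt [ 0.07   0.015 -0.997] yaw 3.073 turn 0.003 cm [ 0.5  -0.13  6.65] F [ 0.1  0.2 -1.2] w 0.766 g 67.0 t 57.35
[array([199., 212.]), array([200., 183.]), array([200., 167.]), array([201., 124.])] [array([590., 253.]), array([590., 212.]), array([591., 189.]), array([591., 130.])]
```

View pics/xl.png

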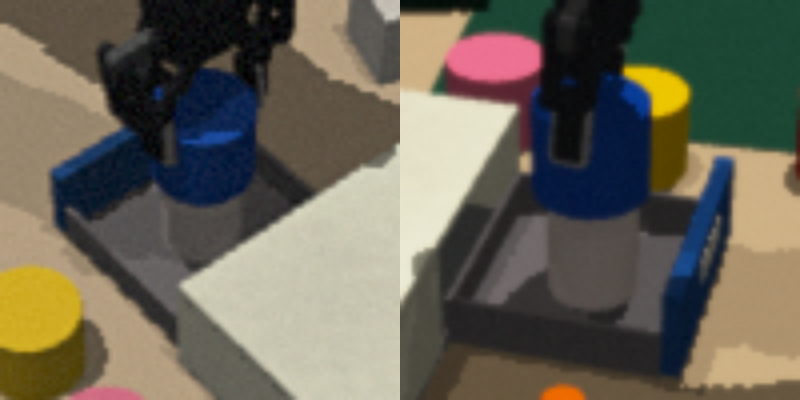

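Blue over white: scene 204.5 vs 201.5, side 592 vs 593, so within about 2 mm. I'll nudge y by −0.1 and lower.

```bash
python3 -m jog '[[[0,-0.15,0.5,0],[0.1,0,1.2,0],[0.1,0,1.2,0],[0.1,0,1.2,0],[0.1,0,1.2,0]]]'|sed -n '2p;4p'
python3 -m jog '[[[0,0,0,0],[0.05,0,0.6,0],[0.05,0,0.5,0],[0,0,0,0],[0,0,0,0]]]'|sed -n '2p;4p'
python3 -c "
from h import *
plan(.53,.1287,.042,-.0715,back=0)"
```

```text
position: [0.5293, 0.1285, 0.0536]
force: [0.4, -0.3, -1.3]
position: [0.5298, 0.1288, 0.0444]
force: [0.5, -0.5, -0.8]
pos [0.5298 0.1288 0.0444] zt [ 0.07   0.015 -0.997] yaw 3.073 turn 0.003 cm [-0.   -0.02  0.24] F [ 0.5 -0.5 -0.8] w 0.77 g 67.0 t 58.45
```

```bash
python3 -m jog '[[[0,0,0.2,0],[0,0,0,0],[0,0,0,0],[0,0,0,0],[0,0,0,0]]]'|sed -n '2p;4p'
python3 -m jog '[[[0,0,0,0],[0,0,0,0],[0,0,0,0],[0,0,0,0],[0,0,0,0]]]' -1|sed -n '2p;4,6p'
python3 -m jog '[[[-0.1,0,-2,0],[-0.13,0,-2,0],[-0.14,0,-2,0],[-0.14,0,-2,0],[-0.14,0,-3,0]]]'|sed -n '2p;4,6p'
python3 -c "
from h import *
A,B=shot('scene'),shot('side')
p=[.525,.129,.039];C=[]
for d in(A,B):
    u=proj(d,p);c,s,h=blob(d,'blue',tuple(u.astype(int)),18);print(u,c,s,onz(d,*c,.039));C.append(c)
print(tri([A,B],C))
a=cv2.resize(A['image'][140:240,280:380,::-1],None,fx=4,fy=4);b=cv2.resize(B['image'][170:270,275:375,::-1],None,fx=4,fy=4);cv2.imwrite('pics/xl2.png',np.hstack([a,b]))
yaw=-.0715;c,s=np.cos(yaw),np.sin(yaw);R=np.array([[c,-s],[s,c]]);D=np.array([.6692,.1589])
for x in(-.212,-.24,-.082): print(x,D+R@[x,-.04])
q=D+R@[-.25,-.04];plan(q[0],q[1],.15,-.0715,back=0)"
```

```text
position: [0.5299, 0.1289, 0.0423]
force: [0.8, -0.7, -0.9]
position: [0.5298, 0.1288, 0.0422]
force: [0.3, 0.1, -0.3]
gripper_width: 0.997
gripper_force: 0.0
position: [0.5276, 0.1264, 0.1521]
force: [-1.0, -0.1, 0.4]
gripper_width: 0.997
gripper_force: 0.0
[329.84122555 190.71859819] [326.78646441 187.41968106] [311 172  32  35 857] [0.5110095  0.13119344 0.039     ]
[322.57579034 230.14538083] [322.43175487 229.99052925] [308 213  30  35 929] [0.52544755 0.12844546 0.039     ]
[0.51979925 0.12970434 0.04325533]
-0.212 [0.4548841  0.13414729]
-0.24 [0.42695564 0.13614758]
-0.082 [0.58455195 0.12486021]
pos [0.5314 0.1273 0.1565] zt [ 0.076  0.017 -0.997] yaw 3.073 turn 0.003 cm [11.49  0.14 -0.21] F [0.2 0.6 0.2] w 0.996 g 0.0 t 60.05
```

View pics/xl2.png

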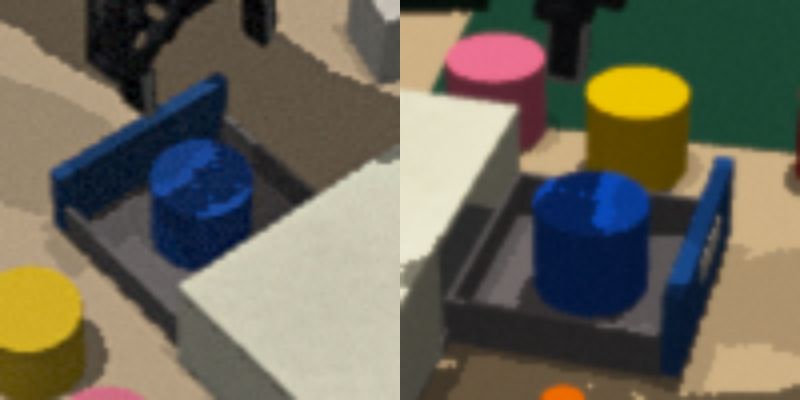

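The xl stands flat on the drawer floor, the side centroid lands on the predicted pixel, and the fingers are off. Go in front of the drawer with fingers shut.

```bash
python3 -m jog '[[[2.4,0,0,0],[2.4,0,0,0],[2.4,0,0,0],[2.4,0,0,0],[2.2,0,0,0]]]' 1|sed -n '2p'
python3 -m jog '[[[0,0,2.3,0],[0,0,2.3,0],[0,0,2.3,0],[0,0,2.3,0],[0,0,2,0]]]'|sed -n '2p;4,6p'
python3 -c "
from h import *
yaw=-.0715;c,s=np.cos(yaw),np.sin(yaw);R=np.array([[c,-s],[s,c]]);D=np.array([.6692,.1589])
q=D+R@[-.23,-.04];plan(q[0],q[1],.036,-.0715,back=0)
q=D+R@[-.1,-.04];plan(q[0],q[1],.036,-.0715,back=0)"
```

```text
position: [0.4097, 0.1346, 0.1436]
position: [0.4183, 0.1363, 0.0311]
force: [-0.1, 0.1, 0.1]
gripper_width: 0.001
gripper_force: 0.0
pos [0.4183 0.1363 0.0311] zt [ 0.069  0.015 -0.998] yaw 3.073 turn 0.003 cm [-1.89  0.05 -0.36] F [-0.1  0.1  0.1] w 0.001 g 0.0 t 61.05
pos [0.4183 0.1363 0.0311] zt [ 0.069  0.015 -0.998] yaw 3.073 turn 0.003 cm [-14.86   0.03   0.52] F [-0.1  0.1  0.1] w 0.001 g 0.0 t 61.05
```

```bash
python3 -m jog '[[[-0.6,0,-0.3,0],[-0.7,0,-0.05,0],[-0.7,0,0.03,0],[-0.7,0,0.04,0],[-0.8,0,0.05,0]]]'|sed -n '2p;4p'
python3 -m jog '[[[-0.8,0,0.05,0],[-0.8,0,0.05,0],[-0.8,0,0.05,0],[-0.8,0,0.05,0],[-0.8,0,0.05,0]]]'|sed -n '2p;4p'
python3 -m jog '[[[-0.8,0,0.05,0],[-0.8,0,0.05,0],[-0.8,0,0.05,0],[-0.8,0,0.05,0],[-0.8,0,0.05,0]]]'|sed -n '2p;4p'
python3 -c "
from h import *
yaw=-.0715;c,s=np.cos(yaw),np.sin(yaw);R=np.array([[c,-s],[s,c]]);D=np.array([.6692,.1589])
q=D+R@[-.094,-.04];plan(q[0],q[1],.036,-.0715,back=0)"
```

```text
position: [0.4541, 0.1343, 0.0379]
force: [-2.2, 1.9, 2.2]
position: [0.494, 0.1312, 0.0374]
force: [-4.8, 0.4, 2.5]
position: [0.5338, 0.1283, 0.0375]
force: [-4.2, -1.2, 1.7]
pos [0.5338 0.1283 0.0375] zt [ 0.068  0.015 -0.998] yaw 3.073 turn 0.003 cm [-3.87  0.01  0.41] F [-4.2 -1.2  1.7] w -0.002 g 2.4 t 62.55
```

```bash
python3 -m jog '[[[-0.7,0,0.05,0],[-0.7,0,0.05,0],[-0.7,0,0.05,0],[-0.6,0,0.05,0],[-0.5,0,0.05,0]]]'|sed -n '2p;4p'
python3 -m jog '[[[-0.2,0,0,0],[-0.2,0,0,0],[-0.1,0,0,0],[0,0,0,0],[0,0,0,0]]]'|sed -n '2p;4p'
python3 -c "
from h import *
A=shot('scene');yaw=-.0715;c,s=np.cos(yaw),np.sin(yaw);R=np.array([[c,-s],[s,c]]);D=np.array([.6692,.1589])
q=D+R@[-.094,-.04];plan(q[0],q[1],.036,-.0715,back=0)"
```

```text
position: [0.5646, 0.1262, 0.037]
force: [-7.2, -1.6, 4.0]
position: [0.5702, 0.1262, 0.0375]
force: [-5.0, -1.5, -1.0]
pos [0.5701 0.1261 0.0375] zt [ 0.069  0.015 -0.998] yaw 3.073 turn 0.003 cm [-0.24 -0.03  0.17] F [-4.1 -0.2 -1.8] w 0.003 g 2.0 t 63.6
```

```bash
python3 -m jog '[[[-0.15,0,0,0],[-0.15,0,0,0],[0,0,0,0],[0,0,0,0],[0,0,0,0]]]'|sed -n '2p;4p'
python3 -m jog '[[[-0.15,0,0,0],[-0.15,0,0,0],[0,0,0,0],[0,0,0,0],[0,0,0,0]]]'|sed -n '2p;4p'
```

```text
position: [0.5736, 0.126, 0.0379]
force: [-3.9, 0.9, -3.3]
position: [0.5767, 0.1259, 0.0383]
force: [-4.7, 0.2, -2.2]
```

```bash
python3 -m jog '[[[-0.15,0,0,0],[-0.15,0,0,0],[0,0,0,0],[0,0,0,0],[0,0,0,0]]]'|sed -n '2p;4p'
python3 -m jog '[[[-0.1,0,0,0],[-0.1,0,0,0],[0,0,0,0],[0,0,0,0],[0,0,0,0]]]'|sed -n '2p;4p'
```

```text
position: [0.5783, 0.1257, 0.0382]
force: [-8.7, 1.3, -0.3]
position: [0.5785, 0.1257, 0.0381]
force: [-13.6, 0.6, 4.9]
```

```bash
python3 -m jog '[[[0.3,0,0,0],[0.3,0,0,0],[0.5,0,0,0],[0.8,0,0,0],[1.5,0,0,0]]]'|sed -n '2p;4p'
python3 -m jog '[[[2,0,0,0],[2,0,-1,0],[2,0,-2,0],[0,0,-3,0],[0,0,-3,0]]]'|sed -n '2p;4p'
python3 -m jog '[[[0,0,-3,0],[0,0,-3,0],[0,0,0,0],[0,0,0,0],[0,0,0,0]]]'|sed -n '2p;4p'
python3 -c "
from h import *
A,B=shot('scene'),shot('side','endB')
C=[blob(A,'orange',(382,128),16),blob(B,'orange',(316,280),20)];print('rod',tri([A,B],[c[0] for c in C]))
a=cv2.resize(A['image'][100:300,250:450,::-1],None,fx=2,fy=2);b=cv2.resize(B['image'][160:360,200:400,::-1],None,fx=2,fy=2);cv2.imwrite('pics/end.png',np.hstack([a,b]))
s=bot.observe();print(s['position'],s['force'])"
```

```text
position: [0.5503, 0.1281, 0.0375]
force: [-0.3, -0.7, 0.4]
position: [0.4821, 0.1307, 0.1235]
force: [0.7, -1.0, 0.1]
position: [0.4775, 0.1295, 0.1812]
force: [-0.6, -0.9, -0.6]
rod [0.49344133 0.36775672 0.09651704]
[0.47699632 0.12936186 0.18065113] [-0.06834707  0.46181659 -0.03963062]
```

View pics/end.png

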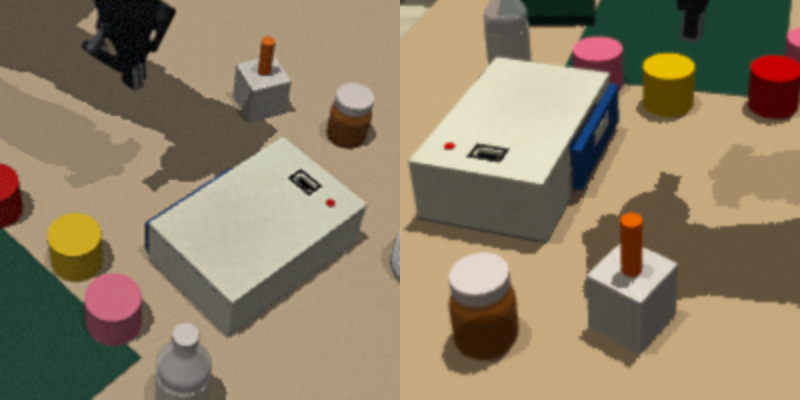

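The drawer is shut and stayed latched after I let go. The rod is home, the bystanders are untouched and the arm is clear. Handing in.

```bash
python3 -c "
from station import bot
print(bot.close_job())"
```

```text
the job is handed in; nothing more can be done
None
```

I handed the job in: the drawer is shut and looks latched with all four beakers nested in it, the rod is back in its stand, and the bottle and jar are where they were. The book was clear of every move but isn't in the last picture, and the hand-in returned no verdict.

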